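# Turn the mixing cup over into the drying rack and shut the keeper bar

### The job

The rinsed orange mixing cup stands mouth-up on the bench: turn it over and stand it mouth-down in the bay of the black drying rack, rim flat on the bay floor, without dropping it. Once you have let go of it there, swing the yellow keeper bar shut in front of it, past the sprung ball until it is fully home. Leave the jar, the filament spool and the scraper where they are.

Things in the scene. Friction and masses are not known exactly. Their poses are not given: they have to be found in the camera images.
- cup: Orange square plastic mixing cup with a white band round its rim: 56 x 56 mm outside, 80 mm tall, straight walls 4 mm thick, closed base, about 0.1 kg. Origin: centre of its underside; its z axis points from base to mouth (up at the start), x and y are square to its sides. Being square, it also lies steadily on a side.
- cup_rim (a point): Centre of the cup's mouth, in the rim plane, 80 mm from the cup's origin along its z.
- rack: Fixed black drying rack, base 150 (x, from -85 to +65) x 216 (y) x 10 mm thick. Origin: on its underside, below the bay's centre. Bay: 76 mm square, between low grey kerbs at y -41 and +41 mm (6 mm high) and x +41 mm (8 mm high); open to -x (towards the robot), where the bar shuts across. Pivot post at x -62, y +90; catch post at x -68, y -90, rising to 72 mm above the bench.
- rack_seat (a point): Centre of the bay floor, 10 mm above the bench; axes as the rack's. The cup's mouth belongs centred here.
- bar (a joint): Angle of the yellow keeper bar about its upright pivot: 0 = fully shut (bar along the rack's -y across the bay's front, held behind the sprung steel ball of the catch); 1.1 to 1.4 at the start. It grows as the tip swings towards the robot. The bar climbs the ball at about 0.16 and drops behind it below 0.05; this takes a few newtons. It stays where it is left.
- bar_hinge (a point): On the bar's pivot axis, at the bar's mid-height (61 mm above the bench), rack x -62, y +90 mm.
- bar_push (a point): On the bar's centreline, 110 mm from the pivot, a good place to push. Bar: 196 mm long from the pivot to the tip, 14 mm wide, 12 mm high, its underside 55 mm above the bench. When shut it is 27 mm clear of the front of a centred cup.
- jar: Bystander: white plastic jar with a blue lid, 72 mm diameter, 90 mm tall, standing. Origin: centre of its underside.
- spool: Bystander: filament spool lying flat, 130 mm diameter, 50 mm high, blue filament between black flanges. Origin: centre of its underside.
- scraper: Bystander: scraper (spatula) 200 mm long lying on the bench, along its own x. Origin: at its underside, near the middle.
Things that resemble listed ones, but are neither listed nor needed, are in the scene too. There is more than one size of the cup; the job needs the largest.

How it is judged:
By the outcome, as a careful person would: the job done as asked, in the order asked, and still so for the second after the job is handed in, with the robot touching nothing.
It also fails if it takes over 72 s, if anything falls off the work surface, if the arm or the gripper's body presses on something with over 40 N, if the wrist force passes 120 N, or if a joint passes its speed limit or range.

### The arm

A 7-joint arm with a two-finger parallel gripper is mounted at the origin on the work surface. World frame = base frame: x ahead of the robot, y to its left, z up, the work surface at z = 0. Lengths are in m, angles in rad, forces in N, time in s.
With the tool pointing down it reaches from about 0.35 to 0.9 m from the base axis. Payload 19.9 kg.
Tool frame: the origin (TCP) lies midway between the tips of the shut fingers; the grasp point (between the pads) lies 19 mm behind it (manip.tcp_to_grasp is the z of the grasp point in the tool frame, in m); z points along the fingers, y is the line along which they close (so a half turn about z gives the same grasp; the last joint's range is limited). The gripper opens to 94 mm and grips with 3 to 60 N. Pads are 16 mm wide; open, the fingers measure 119 mm over their backs; the gripper's body (75 mm by 177 mm) begins 78 mm behind the grasp point.
Start: joints at [1.129, 0.417, -0.01, 1.614, 0.005, 1.111, -0.053], TCP at [0.244, -0.575, 0.205] pointing down, gripper open.
Joint ranges: [-2.81, 2.81], [-0.39, 2.02], [-1.27, 1.25], [0.06, 2.57], [-1.19, 4.33], [0.19, 2], [-2.82, 2.82]. Speed limits (rad/s): [1.89, 1.89, 2.39, 2.39, 3.01, 3.01, 3.01].

### API

Orientations are given as a unit quaternion [x, y, z, w].
In Python, from station import manip, read_camera, camera_info, job_done, models gives the robot as it stands.
- The arm moves only by the shell command python3 -m creep 'ROWS'. ROWS is JSON, a list that holds one entry, the list of rows, each a list of 7 numbers: the shift along the tool's x, y, z in mm, then the turn, a rotation vector about the tool's x, y, z in rad, then the opening, from 0 (shut) to 1 (fully open). A call has 1 to 10 rows; each row is the pose to reach, as a shift and turn from the pose commanded when the call began, along the tool's axes at that moment; what a row does not reach only later rows make up. A row lasts 1/10 s, in which the tool goes at most 50 mm and 8.59 degrees, less where a joint would pass 70% of its speed; a pose out of reach is approached as far as the arm can. A call with a gripper value outside its range is refused whole. The fingers move at their own pace and stop on an object; the grip force is fixed at half the most. Time passes only in rows, so rows that repeat a pose let the fingers close. It gives the time, the measured TCP pose, the force, the opening and the grip force at its end, in the units of the state.
- manip.state(): the state, without advancing time (a new reading comes with each control period).
- read_camera(name): name is "scene" or "side" or "wrist"; returns the picture (420x560x3 uint8, red, green, blue); there is no depth.
- camera_info(name): a dict with "camera_matrix" (3x3 intrinsics, pixels), "camera_from_world" (4x4, takes a point from world to camera coordinates). Camera axes: x right, y up, looking along -z (the intrinsics and any distortion apply to the point x, -y, -z); pixel columns grow to the right and rows downward; lengths in m; the calibration is good to about 2 mm. A picture is of the moment at which its call begins: read the wrist's pose just before it. camera_info takes no time and is no camera call; for the wrist camera it gives the pose at the moment of the call.
- job_done(): hands the job in; it is judged then, once.
Trained networks look in the newest picture that a camera, given by its name, has taken for a name from the list of things; names that differ only in an ending like _2 or _b are one class to them, and where a whole thing is asked for, a point or a joint stands for the part that bears it (a point fixed in the world has none). Each returns a list of dicts, best first, with "confidence" (0 to 1); they miss things now and then, are a little off and sometimes report something else, mostly with a low value. They report only what shows in the picture. A call takes as long as a camera call. They do not tell look-alikes from the thing itself.
- models.regions_of(camera, label): "mask" (420x560 bool, what is visible of it) and "box" ([left, top, width, height] in pixels, round what is visible of it).
- models.spot_point(camera, label): "centre" ([column, row] in pixels: a listed point, or the origin of a listed thing).
The state is a dict: "clock": time; "joint_pos": joint angles; "qd": joint speeds; "tau": joint torques, N m; "eef_pos": TCP position; "eef_rot": TCP orientation; "ft_force": force on the tool from outside, world axes, zero at the start; "wrist_torque": the same for the moment, N m; "finger_gap": finger opening in m; "finger_force": force on a finger pad.
Only numpy, scipy, OpenCV 4.12 (cv2) and the standard library are available. Lean on these libraries where they do the work, as an engineer would, in place of code of your own. Each camera call takes 0.05 s, during which the arm holds its last target. There are 200 camera calls.

## Working session

There is one attempt and no reset: what is moved stays moved. The work goes in short steps, Python scripts to look and compute and a shell command to move; the robot and the scene stay as the last step left them, time stands still between calls to the robot, and variables do not carry over. Pictures are saved under pics/ and viewed, at most 13 in all, crops included, and the job is handed in when it is done.

```bash
mkdir -p pics; ls; python3 - <<'E'
from station import manip, read_camera, camera_info, models
import cv2, numpy as np
s=manip.state(); print(s['clock'],s['eef_pos'],s['eef_rot'],s['finger_gap'],manip.tcp_to_grasp)
ims=[]
for c in ['scene','side']:
    im=read_camera(c); cv2.imwrite(f'pics/{c}0.png',im[:,:,::-1])
    for l in ['cup','rack','bar','jar','spool','scraper']:
        for r in models.regions_of(c,l)[:4]: print(c,l,round(r['confidence'],2),r['box'])
    for l in ['cup','cup_rim','rack_seat','bar_hinge','bar_push','jar','spool']:
        print(c,l,[(np.round(r['centre'],1).tolist(),round(r['confidence'],2)) for r in models.spot_point(c,l)[:4]])
    i=camera_info(c);print(i)
print(manip.state()['clock'])
E
```

```text
pics
0.0 [ 0.24368759 -0.57513863  0.20485105] [ 9.79988265e-01  1.99054377e-01 -1.58671190e-04 -5.74988967e-04] 0.09375294085992936 -0.0188
scene cup 0.84 [242.7, 198.7, 19.7, 24.8]
scene cup 0.82 [228.3, 164.3, 14.8, 26.8]
scene cup 0.64 [210.6, 184.4, 18.0, 29.4]
scene rack 0.68 [210.3, 180.7, 16.3, 34.4]
scene rack 0.64 [303.5, 182.6, 72.0, 73.2]
scene bar 0.72 [349.4, 178.7, 27.4, 35.7]
scene jar 0.8 [412.4, 213.7, 27.7, 35.6]
scene jar 0.73 [303.3, 177.4, 71.7, 83.0]
scene spool 0.89 [243.8, 234.4, 45.6, 46.2]
scene scraper 0.86 [139.1, 174.7, 41.7, 27.3]
scene scraper 0.56 [414.0, 214.1, 29.2, 38.0]
scene cup [([215.9, 183.8], 0.66), ([233.0, 180.0], 0.64), ([220.9, 209.3], 0.6), ([160.4, 192.4], 0.59)]
scene cup_rim [([215.2, 184.3], 0.73), ([248.5, 206.8], 0.69), ([235.5, 173.0], 0.6)]
scene rack_seat [([341.6, 234.3], 0.93), ([160.6, 189.1], 0.44)]
scene bar_hinge [([371.1, 212.6], 0.65)]
scene bar_push [([360.9, 192.4], 0.69), ([161.6, 189.3], 0.36)]
scene jar [([420.1, 239.8], 0.91)]
scene spool [([264.9, 260.1], 0.63), ([375.8, 211.3], 0.5)]
{'camera_matrix': array([[379
[... 913 characters left out ...]
23.0, 282.8], 0.72), ([274.6, 246.2], 0.62)]
side rack_seat [([268.7, 183.4], 0.9), ([251.5, 137.1], 0.15)]
side bar_hinge [([247.0, 158.1], 0.68)]
side bar_push [([218.8, 165.1], 0.81)]
side jar [([253.5, 135.7], 0.63)]
side spool [([328.5, 227.9], 0.57)]
{'camera_matrix': array([[437.72752876,   0.        , 275.67823428],
       [  0.        , 437.72752876, 208.98138117],
       [  0.        ,   0.        ,   1.        ]]), 'camera_from_world': array([[ 0.99665318, -0.08171998, -0.0020695 , -0.60491561],
       [ 0.0608563 ,  0.7248221 ,  0.68624299, -0.11082479],
       [-0.05457974, -0.6840722 ,  0.72736942, -1.26750099],
       [ 0.        ,  0.        ,  0.        ,  1.        ]])}
1.4
```

View pics/scene0.png

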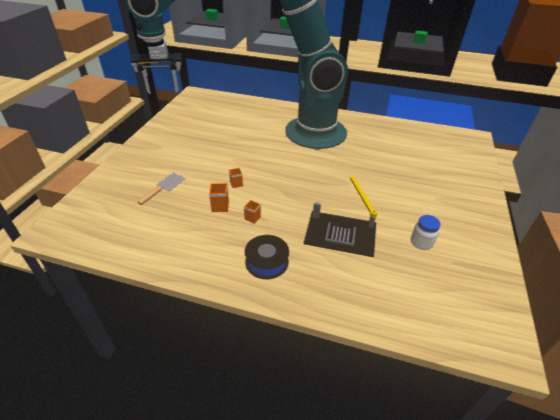

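View pics/side0.png

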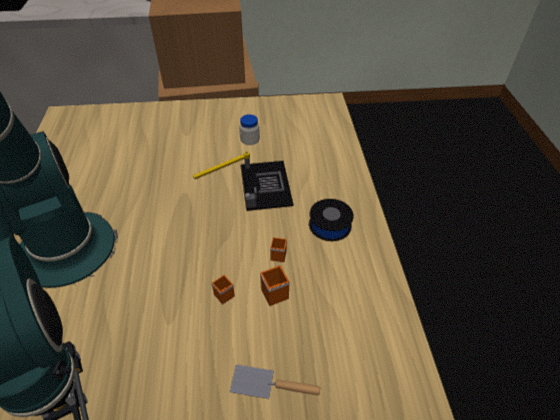

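Scene picture: three orange cups at pixels (219,197) – the largest –, (236,178) and (252,212), both small. In the side view they are the largest at (275,286), and the small ones at (223,289) and (279,249). The rack is at scene (341,233) with its yellow bar open to (352,178), the jar at (425,232), the spool at (267,256) and the scraper at (162,188). My choice is the largest, scene (219,197) / side (275,286), which I check next in a crop.

```bash
cat > h.py <<'E'
import numpy as np, cv2
from scipy.optimize import least_squares, minimize
from station import manip, read_camera, camera_info, models
def proj(ci,P):
    P=np.atleast_2d(P); T=ci['camera_from_world']; c=P@T[:3,:3].T+T[:3,3]
    p=np.c_[c[:,0],-c[:,1],-c[:,2]]@ci['camera_matrix'].T
    return p[:,:2]/p[:,2:]
def onplane(ci,px,z):
    T=ci['camera_from_world'];R=T[:3,:3];o=-R.T@T[:3,3]
    d=np.linalg.inv(ci['camera_matrix'])@[px[0],px[1],1.]; d=R.T@np.array([d[0],-d[1],-d[2]])
    return o+d*(z-o[2])/d[2]
def tri(cis,pxs):
    f=lambda P:np.concatenate([(proj(c,P)[0]-p) for c,p in zip(cis,pxs)])
    r=least_squares(f,[.6,0,.05]); return r.x,np.abs(r.fun).max()
def corners(x,y,yaw,w,h):
    c,s=np.cos(yaw),np.sin(yaw)
    return np.array([[x+c*a*w/2-s*b*w/2,y+s*a*w/2+c*b*w/2,z] for z in(0,h) for a in(-1,1) for b in(-1,1)])
def hull(ci,P,S=1):
    m=np.zeros((420*S,560*S),np.uint8); q=(proj(ci,P)+.5)*S
    cv2.fillConvexPoly(m,cv2.convexHull(np.round(q*16).astype(np.int32)),1,shift=4); return m
def fitcup(obs,x0,w=.056,h=.08):
    S=4; obs=[(ci,cv2.resize(m.astype(np.uint8),None,fx=S,fy=S,interpolation=0)) for ci,m in obs]
    f=lambda v:sum((hull(ci,corners(*v,w,h),S)!=m).sum()/m.sum() for ci,m in obs)
    best=None
    for yaw in np.arange(0,1.57,.15):
        r=minimize(f,[*x0,yaw],method='Nelder-Mead',options=dict(initial_simplex=[[*x0,yaw],[x0[0]+.02,x0[1],yaw],[x0[0],x0[1]+.02,yaw],[*x0,yaw+.15]],xatol=1e-4,fatol=1e-5))
        if best is None or r.fun<best.fun: best=r
    return best.x,best.fun
E
python3 - <<'E'
from h import *
from scipy.spatial.transform import Rotation as Ro
s=camera_info('scene'); d=camera_info('side')
a=cv2.imread('pics/scene0.png');b=cv2.imread('pics/side0.png')
A=cv2.resize(a[155:235,190:270],(400,400),interpolation=cv2.INTER_CUBIC);B=cv2.resize(b[230:310,205:305],(400,400),interpolation=cv2.INTER_CUBIC)
cv2.imwrite('pics/crop0.png',np.hstack([A,B]))
for n,ps,pd in [('seat',(341.6,234.3),(268.7,183.4)),('hinge',(371.1,212.6),(247,158.1)),('push',(360.9,192.4),(218.8,165.1)),('jar',(420.1,239.8),(253.5,135.7)),('spool',(264.9,260.1),(328.5,227.9)),('cup',(220.9,209.3),(276,295.9))]:
    print(n,tri([s,d],[ps,pd]))
def orange(im,box):
    h=cv2.cvtColor(im,cv2.COLOR_BGR2HSV)
    m=(((h[...,0]<12)|(h[...,0]>172))&(h[...,1]>150)).astype(np.uint8)
    l,t,r,bb=box; k=np.zeros_like(m); k[t:bb,l:r]=m[t:bb,l:r]
    # whitish rim
    return k
for cam,ci,p in(('scene',s,(219,197)),('side',d,(275,286))):
    best=[r for r in models.regions_of(cam,'cup')]
    for r in best: print(cam,r['box'],r['confidence'],r['mask'].sum())
S=[r for r in models.regions_of('scene','cup') if r['mask'][200,218]]
D=[r for r in models.regions_of('side','cup') if r['mask'][290,276]]
print(fitcup([(s,S[0]['mask']),(d,D[0]['mask'])],(.62,-.2)) if S and D else (len(S),len(D)))
E
```

```text
seat (array([0.60071624, 0.2165851 , 0.00410101]), np.float64(0.32028267246050746))
hinge (array([0.53310627, 0.29104435, 0.05757532]), np.float64(0.9312474197835456))
push (array([0.44369087, 0.24914203, 0.06428479]), np.float64(0.3139046334318607))
jar (array([0.56353508, 0.45472952, 0.01961514]), np.float64(0.138682129358898))
spool (array([ 0.76797992,  0.0147515 , -0.00502715]), np.float64(0.13388224375984237))
cup (array([ 0.59062806, -0.20407666, -0.01326627]), np.float64(0.22309025730689314))
scene [242.7, 198.7, 19.7, 24.8] 0.84 323
scene [228.3, 164.3, 14.8, 26.8] 0.82 213
scene [210.6, 184.4, 18.0, 29.4] 0.64 522
side [261.2, 266.1, 32.8, 40.4] 0.97 922
side [269.8, 238.9, 19.6, 23.3] 0.78 343
side [208.2, 273.7, 28.6, 31.0] 0.67 459
(array([ 0.58735926, -0.20774354,  0.32962924]), np.float64(0.14658730603967718))
```

View pics/crop0.png

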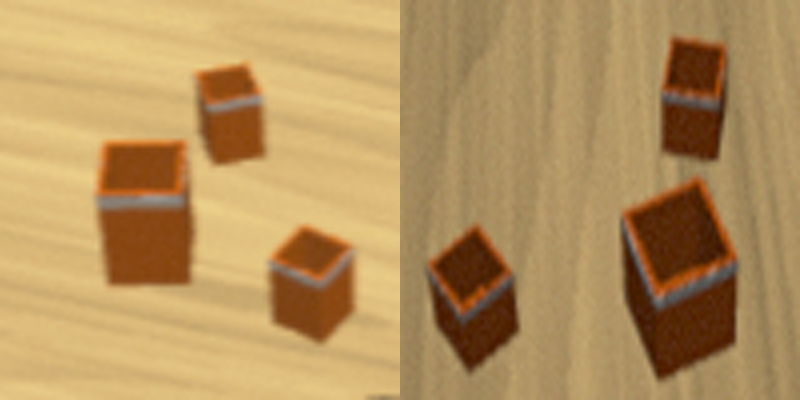

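The crop confirms the choice. The left panel at (143,215) and the right panel at (680,280) show the clearly largest cup, mouth-up with a white rim band. The small ones are at left (230,115) and (312,285). Next I move above it for a wrist view.

```bash
python3 -m creep '[[[220,-105,-60,0,0,0,1],[220,-105,-60,0,0,0,1],[220,-105,-60,0,0,0,1],[430,-210,-95,0,0,0,1],[430,-210,-95,0,0,0,1],[430,-210,-95,0,0,0,1],[430,-210,-95,0,0,0,1],[430,-210,-95,0,0,0,1],[430,-210,-95,0,0,0,1],[430,-210,-95,0,0,0,1]]]'
python3 - <<'E'
from h import *
s=manip.state(); print(s['clock'],s['joint_pos'],s['eef_pos'],s['eef_rot'])
c=camera_info('wrist'); im=read_camera('wrist'); cv2.imwrite('pics/w1.png',im[:,:,::-1])
T=c['camera_from_world']; print('cam at',-T[:3,:3].T@T[:3,3], 'look',-T[2,:3])
for r in models.regions_of('wrist','cup')+models.regions_of('wrist','rack'): print(r['box'],r['confidence'],r['mask'].sum())
for r in models.spot_point('wrist','cup_rim'): print(r['centre'],r['confidence'],onplane(c,r['centre'],.08))
E
```

```text
clock: 2.6
eef_pos: [0.5595, -0.2114, 0.3011]
eef_rot: [0.98, 0.2, 0.0, -0.0]
ft_force: [0.2, -0.8, 0.1]
finger_gap: 0.0942
finger_force: 0.0
2.6 [ 0.50217871  0.30744785 -0.24518245  1.55619284  0.07607778  1.28667019
 -0.9212665 ] [ 0.55951621 -0.21144895  0.30114622] [ 9.79790015e-01  2.00028340e-01  4.30119961e-04 -6.31747699e-05]
cam at [ 0.6340582  -0.17990652  0.48042118] look [-0.2581326  -0.11009187 -0.95981631]
[256.7, 124.8, 46.4, 53.0] 0.8 2206
[223.0, 208.6, 35.9, 45.2] 0.74 1189
[176.2, 73.4, 49.0, 45.9] 0.68 1312
[0.2, 0.2, 81.9, 101.2] 0.85 7241
[196.7, 91.9] 0.93 [ 0.61546895 -0.08538172  0.08      ]
[239.4, 236.9] 0.87 [ 0.46404351 -0.19808426  0.08      ]
[284.5, 152.2] 0.67 [ 0.59116738 -0.20866742  0.08      ]
```

View pics/w1.png

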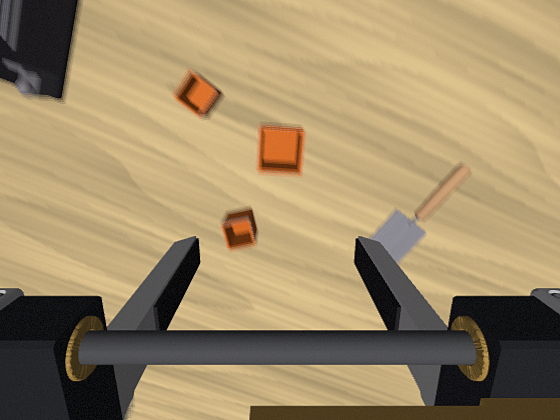

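Wrist view: the big cup is at (282,149), the small ones at (199,94) and (240,229), and the scraper at (420,215). A corner of the rack is at the upper left.

```bash
python3 - <<'E'
from h import *
c=camera_info('wrist'); im=read_camera('wrist')
h=cv2.cvtColor(im,cv2.COLOR_RGB2HSV)
R=[r for r in models.regions_of('wrist','cup') if r['mask'][150,282]]
if R: print('net',fitcup([(c,R[0]['mask'])],(.59,-.208)))
m=((h[...,1]>160)&((h[...,0]<14)|(h[...,0]>170))).astype(np.uint8)
n,l,st,_=cv2.connectedComponentsWithStats(m); k=l[150,282]; print(st[k])
m=(l==k).astype(np.uint8); m=cv2.morphologyEx(m,cv2.MORPH_CLOSE,np.ones((15,15)))
print('col',fitcup([(c,m)],(.59,-.208)))
# small cups: white band/orange comps
for i in range(1,n):
    if st[i][4]>100: print(st[i],_[i],onplane(c,_[i],.03))
E
```

```text
net (array([ 0.58842259, -0.20537678,  0.33378601]), np.float64(0.037731481481481484))
[ 258  128   47   48 1998]
col (array([ 0.58753708, -0.20675001,  0.33698236]), np.float64(0.10672405189620758))
[ 174   72   50   46 1176] [197.45153061  95.85544218] [ 0.60723988 -0.07881393  0.03      ]
[ 258  128   47   48 1998] [280.73823824 151.85085085] [ 0.58258792 -0.20964218  0.03      ]
[224 209  34  30 307] [242.12052117 217.91856678] [ 0.47109372 -0.19550804  0.03      ]
[222 221  33  30 712] [238.29213483 235.50280899] [ 0.44287464 -0.20035552  0.03      ]
```

```bash
cat >> h.py <<'E'
from scipy.spatial.transform import Rotation as Ro
def rows(g,phi,th,back=0,roll=0,tcp=False):
    """row (mm, rad in current tool frame) putting the grasp point at g, tool x heading phi, tilt th outward"""
    s=manip.state(); R0=Ro.from_quat(s['eef_rot']); R1=Ro.from_euler('z',phi)*Ro.from_euler('x',np.pi)*Ro.from_euler('y',th)
    z=R1.apply([0,0,1]); t=np.array(g)-back*z-(0 if tcp else manip.tcp_to_grasp)*z
    r=np.r_[1000*R0.inv().apply(t-s['eef_pos']),(R0.inv()*R1).as_rotvec()]
    print(np.round(r[:3],1),np.round(r[3:],3),'tcp',np.round(t,3))
E
python3 -c "
from h import *
rows([.588,-.206,.045],.334,.785,.12)"
```

```text
[-39.2  -1.4 183.6] [-0.026  0.785  0.062] tcp [ 0.52  -0.229  0.117]
```

```bash
python3 -m creep '[[[-39,-1,90,-0.026,0.785,0.062,1],[-39,-1,90,-0.026,0.785,0.062,1],[-39,-1,90,-0.026,0.785,0.062,1],[-39,-1,90,-0.026,0.785,0.062,1],[-39,-1,90,-0.026,0.785,0.062,1],[-39,-1,90,-0.026,0.785,0.062,1],[-39,-1,140,-0.026,0.785,0.062,1],[-39,-1,184,-0.026,0.785,0.062,1],[-39,-1,184,-0.026,0.785,0.062,1],[-39,-1,184,-0.026,0.785,0.062,1]]]'
python3 - <<'E'
from h import *
print(manip.state()['joint_pos'])
rows([.588,-.206,.045],.334,.785)
c=camera_info('wrist'); im=read_camera('wrist')
R=[r for r in models.regions_of('wrist','cup')]
for r in R: print(r['box'],r['confidence'])
R.sort(key=lambda r:-r['mask'].sum())
print('net',fitcup([(c,R[0]['mask'])],(.59,-.208)))
E
```

```text
clock: 3.9
eef_pos: [0.5197, -0.2296, 0.1145]
eef_rot: [0.911, 0.152, 0.377, -0.065]
ft_force: [-0.1, -0.5, 0.2]
finger_gap: 0.094
finger_force: 0.0
[ 1.35335101  0.48175157 -0.7229942   2.20514166 -1.17933507  0.39811103
  0.58645626]
[  2.    0.2 119. ] [-0.001 -0.    -0.005] tcp [ 0.601 -0.202  0.032]
[243.6, 150.4, 71.8, 101.5] 0.76
[132.6, 123.3, 68.9, 69.5] 0.63
net (array([ 0.5877253 , -0.20610251,  0.34604366]), np.float64(0.017509913070001524))
```

```bash
python3 -m creep '[[[2,0,40,0,0,0,1],[2,0,70,0,0,0,1],[2,0,95,0,0,0,1],[2,0,119,0,0,0,1],[2,0,119,0,0,0,1],[2,0,119,0,0,0,1]]]'
python3 - <<'E'
from h import *
print(manip.state()['joint_pos'])
rows([.588,-.206,.045],.34,.785)
E
```

```text
clock: 4.6
eef_pos: [0.6041, -0.2121, 0.0444]
eef_rot: [0.912, 0.161, 0.37, -0.074]
ft_force: [0.0, 1.0, 0.0]
finger_gap: 0.0941
finger_force: 0.0
[ 1.21236725  0.74270057 -0.76235157  2.07273197 -1.19154494  0.19028984
  0.63027444]
[ -8.7 -10.9   9.5] [-0.023  0.012 -0.001] tcp [ 0.601 -0.202  0.032]
```

```bash
cat > kin.py <<'E'
import numpy as np, itertools
from scipy.optimize import least_squares
from scipy.spatial.transform import Rotation as Ro
Q=np.array([[1.129,.417,-.01,1.614,.005,1.111,-.053],[.50218,.30745,-.24518,1.55619,.07608,1.28667,-.92127],[1.35335,.48175,-.72299,2.20514,-1.17934,.39811,.58646],[1.21237,.7427,-.76235,2.07273,-1.19154,.19029,.63027]])
P=np.array([[.24369,-.57514,.20485],[.55952,-.21145,.30115],[.5197,-.2296,.1145],[.6041,-.2121,.0444]])
A=[[.97999,.19905,-.00016,-.00057],[.97979,.20003,.00043,-.00006],[.911,.152,.377,-.065],[.912,.161,.370,-.074]]
lo=np.array([-2.81,-.39,-1.27,.06,-1.19,.19,-2.82]);hi=np.array([2.81,2.02,1.25,2.57,4.33,2,2.82])
def fk(q,v,sg):
    R=Ro.from_euler('z',sg[0]*q[0]+v[0]); p=np.array([0,0,v[1]])
    R=R*Ro.from_euler('y',q[1])*Ro.from_euler('z',sg[1]*q[2]); p=p+R.apply([v[5],0,v[2]])
    R=R*Ro.from_euler('y',q[3])*Ro.from_euler('z',sg[2]*q[4]); p=p+R.apply([v[6],0,v[3]])
    R=R*Ro.from_euler('y',q[5])*Ro.from_euler('z',sg[3]*q[6]+v[7]); p=p+R.apply([v[8],v[9],v[4]])
    return p,R
def fit():
    best=None
    for sg in itertools.product([1,-1],repeat=4):
      for y in(0,1.57,3.14,-1.57):
        def f(v): return np.concatenate([np.r_[a-p,.3*(R.inv()*Ro.from_quat(b)).as_rotvec()] for (a,R),p,b in((fk(q,v,sg),p,b) for q,p,b in zip(Q,P,A))]).ravel()
        r=least_squares(f,[0,.35,.4,.4,.25,0,0,y,0,0])
        if best is None or r.cost<best[0].cost: best=(r,sg)
    return best
r,SG=fit(); V=r.x
if __name__=='__main__': print(r.cost,SG,np.round(V,4),np.abs(r.fun).max())
def ik(p,R,q0s,margin=.04):
    best=None
    for q0 in q0s:
        f=lambda q:np.r_[fk(q,V,SG)[0]-p,.3*(fk(q,V,SG)[1].inv()*R).as_rotvec()]
        r=least_squares(f,np.clip(q0,lo+margin+.01,hi-margin-.01),bounds=(lo+margin,hi-margin))
        if best is None or r.cost<best[0]-1e-9: best=(r.cost,r.x)
    return best
E
python3 kin.py; python3 -c "
from h import *
import kin
s=manip.state();print(s['clock'],kin.fk(s['joint_pos'],kin.V,kin.SG)[0],s['eef_pos'])"
```

```text
5.4101623441279636e-05 (-1, -1, -1, -1) [-2.0900e-02  2.7360e-01  5.0440e-01  4.7470e-01  3.0550e-01  1.0000e-03
  1.5400e-02  1.5523e+00 -1.6000e-02  5.9000e-03] 0.004535838947326952
4.6 [ 0.60276154 -0.21218722  0.04739331] [ 0.60406858 -0.21212845  0.04437528]
```

```bash
python3 - <<'E'
import numpy as np, kin
from kin import *
rng=np.random.default_rng(0)
q0s=[Q[0],Q[1],Q[3]]+[rng.uniform(lo,hi) for _ in range(6)]
def test(g,phi,th):
    R=Ro.from_euler('z',phi)*Ro.from_euler('x',np.pi)*Ro.from_euler('y',th)
    p=np.array(g)+.0188*R.apply([0,0,1]); c,q=ik(p,R,q0s); return c<1e-6
ths=np.radians([-75,-60,-45,-30,-15,0,15,30,45,60])
print('deg',np.degrees(ths).round())
for n,g,phis in [('pick',(.588,-.206,.045),(.34,-1.23)),('rack',(.6,.215,.06),(.14,.14-np.pi/2)),('lie',(.55,0.03,.028),(0,-.4,.4,-np.pi/2))]:
    for f in phis: print(n,round(f,2),[int(test(g,f,t)) for t in ths],flush=True)
E
```

```text
deg [-75. -60. -45. -30. -15.   0.  15.  30.  45.  60.]
pick 0.34 [0, 1, 1, 1, 1, 1, 1, 1, 1, 1]
pick -1.23 [1, 1, 1, 1, 1, 1, 1, 1, 1, 1]
rack 0.14 [0, 0, 1, 1, 1, 1, 1, 1, 1, 1]
rack -1.43 [1, 1, 1, 1, 1, 1, 1, 1, 1, 1]
lie 0 [0, 1, 1, 1, 1, 1, 1, 1, 1, 1]
lie -0.4 [0, 1, 1, 1, 1, 1, 1, 1, 1, 1]
Still running in the background as job /tmp/bash_jobs.1000/14c6bd769561 (pid 672). You'll get a notice when it ends.
```

```bash
kill -- -$(cat /tmp/bash_jobs.1000/14c6bd769561/pid); python3 -c "
from h import *
rows([.588,-.206,.045],.34,.5,.06)"
```

```text
[  2.1 -12.2 -49. ] [-0.023 -0.273  0.002] tcp [ 0.569 -0.213  0.081]
```

```bash
python3 -m creep '[[[0,-5,-40,0,0,0,1],[2,-12,-49,-0.023,-0.1,0.002,1],[2,-12,-49,-0.023,-0.273,0.002,1],[2,-12,-49,-0.023,-0.273,0.002,1],[2,-12,-49,-0.023,-0.273,0.002,1],[2,-12,-49,-0.023,-0.273,0.002,1]]]'
python3 -c "
from h import *
print(manip.state()['joint_pos'])
rows([.588,-.206,.045],.34,.5)"
```

```text
clock: 5.2
eef_pos: [0.5707, -0.2118, 0.0835]
eef_rot: [0.955, 0.165, 0.245, -0.041]
ft_force: [0.1, 0.7, 0.3]
finger_gap: 0.0943
finger_force: 0.0
[ 0.68044388  0.43204548 -0.21346459  2.04942744 -0.73098497  0.42128241
 -0.08969613]
[-2.5  0.2 61.3] [ 0.002 -0.001  0.003] tcp [ 0.596 -0.203  0.029]
```

Reachable now. I advance and close.

```bash
python3 -m creep '[[[-2,0,30,0,0,0,1],[-2,0,50,0,0,0,1],[-2,0,61,0,0,0,1],[-2,0,61,0,0,0,0],[-2,0,61,0,0,0,0],[-2,0,61,0,0,0,0],[-2,0,61,0,0,0,0],[-2,0,61,0,0,0,0],[-2,0,61,0,0,0,0],[-2,0,61,0,0,0,0]]]'
python3 -c "
from h import *
print(manip.state()['joint_pos'])
rows([.58,-.225,.16],.34,.5)
rows([.58,-.225,.16],-.1,-.3)
rows([.58,-.225,.16],-.3,-.7)"
```

```text
clock: 6.2
eef_pos: [0.5951, -0.2039, 0.0263]
eef_rot: [0.955, 0.163, 0.244, -0.042]
ft_force: [-3.7, 0.2, 7.3]
finger_gap: 0.0561
finger_force: 30.0
[ 0.68979491  0.56610359 -0.27333514  2.02182132 -0.78402521  0.30647195
 -0.02699822]
[  45.5   14.7 -108.8] [-0.    -0.001 -0.001] tcp [ 0.588 -0.222  0.144]
[  32.5   12.4 -114.2] [-0.046 -0.787  0.448] tcp [ 0.574 -0.224  0.142]
[  30.1    7.5 -119.6] [ 0.067 -1.157  0.674] tcp [ 0.568 -0.221  0.146]
```

```bash
python3 -m creep '[[[22,7,-50,0,0,0,0],[45,15,-109,0,0,0,0],[45,15,-109,0,0,0,0],[33,12,-114,-0.046,-0.787,0.448,0],[33,12,-114,-0.046,-0.787,0.448,0],[33,12,-114,-0.046,-0.787,0.448,0],[33,12,-114,-0.046,-0.787,0.448,0],[33,12,-114,-0.046,-0.787,0.448,0],[33,12,-114,-0.046,-0.787,0.448,0],[33,12,-114,-0.046,-0.787,0.448,0]]]'
python3 -c "
from h import *
print(manip.state()['joint_pos'])
rows([.58,-.225,.16],-.37,-1.07)"
```

```text
clock: 7.2
eef_pos: [0.5758, -0.2222, 0.1412]
eef_rot: [0.987, -0.049, -0.152, -0.007]
ft_force: [-0.3, 0.5, -1.2]
finger_gap: 0.0559
finger_force: 30.0
[ 0.11241158  0.66372825  0.27036136  1.43828294 -0.09104257  1.35662908
 -1.28584964]
[-13.8  -2.   -5.9] [ 0.177 -0.76   0.213] tcp [ 0.565 -0.219  0.151]
```

```bash
python3 -m creep '[[[-14,-2,-6,0.177,-0.76,0.213,0],[-14,-2,-6,0.177,-0.76,0.213,0],[-14,-2,-6,0.177,-0.76,0.213,0],[-14,-2,-6,0.177,-0.76,0.213,0],[-14,-2,-6,0.177,-0.76,0.213,0],[-14,-2,-6,0.177,-0.76,0.213,0],[-14,-2,-6,0.177,-0.76,0.213,0],[-14,-2,-6,0.177,-0.76,0.213,0]]]'
python3 -c "
from h import *
print(manip.state()['joint_pos'])
rows([.58,-.225,.16],-.37,-1.07)
rows([.58,-.225,.032],-.37,-1.07)"
```

```text
clock: 8.0
eef_pos: [0.5988, -0.2169, 0.222]
eef_rot: [0.932, -0.142, -0.33, -0.044]
ft_force: [5.8, -0.1, -3.5]
finger_gap: 0.0557
finger_force: 30.0
[ 0.39475455  0.9045689  -0.223542    0.92939597  0.12927545  2.0012152
 -1.6677914 ]
[19.7 11.4 75.5] [ 0.062 -0.391  0.038] tcp [ 0.565 -0.219  0.151]
[100.1  10.  175.1] [ 0.062 -0.391  0.038] tcp [ 0.565 -0.219  0.023]
```

```bash
python3 - <<'E'
from h import manip
from kin import *
q0=np.array(manip.state()['joint_pos'])
for g in [(.58,-.225),(.54,-.27),(.50,-.30),(.48,-.33),(.44,-.36),(.36,-.36),(.5,.0)]:
  for dphi in (-.4,0,.4):
    phi=np.arctan2(g[1],g[0])+dphi; o=[]
    for z in(.16,.031):
        R=Ro.from_euler('z',phi)*Ro.from_euler('x',np.pi)*Ro.from_euler('y',-1.07)
        c,q=ik(np.array([*g,z])+.0188*R.apply([0,0,1]),R,[q0],.02); o.append((bool(c<1e-6),np.round(q[[1,3,4,5]],2).tolist()))
    print(g,round(phi,2),o)
E
```

```text
(0.58, -0.225) -0.77 [(False, [1.09, 1.05, 0.0, 1.98]), (False, [1.26, 0.92, -0.09, 1.98])]
(0.58, -0.225) -0.37 [(False, [0.99, 1.09, -0.0, 1.98]), (False, [1.22, 0.94, 0.0, 1.98])]
(0.58, -0.225) 0.03 [(False, [1.08, 1.07, -0.0, 1.98]), (False, [1.28, 0.93, 0.0, 1.98])]
(0.54, -0.27) -0.86 [(False, [1.07, 1.09, -0.0, 1.98]), (True, [1.23, 0.98, -0.17, 1.97])]
(0.54, -0.27) -0.46 [(False, [0.97, 1.12, -0.0, 1.98]), (False, [1.21, 0.98, -0.0, 1.98])]
(0.54, -0.27) -0.06 [(False, [1.06, 1.11, 0.0, 1.98]), (True, [1.22, 0.99, 0.26, 1.98])]
(0.5, -0.3) -0.94 [(False, [1.06, 1.14, -0.0, 1.98]), (True, [1.19, 1.06, -0.16, 1.92])]
(0.5, -0.3) -0.54 [(False, [0.96, 1.17, -0.0, 1.98]), (False, [1.2, 1.02, 0.0, 1.98])]
(0.5, -0.3) -0.14 [(False, [1.05, 1.15, -0.0, 1.98]), (True, [1.18, 1.07, 0.3, 1.94])]
(0.48, -0.33) -1.0 [(False, [1.06, 1.14, -0.0, 1.98]), (True, [1.19, 1.06, -0.2, 1.93])]
(0.48, -0.33) -0.6 [(False, [0.96, 1.17, 0.0, 1.98]), (False, [1.2, 1.03, 0.06, 1.98])]
(0.48, -0.33) -0.2 [(False, [1.05, 1.15, 0.0, 1.98]), (True, [1.18, 1.07, 0.34, 1.95])]
(0.44, -0.36) -1.09 [(False, [1.05, 1.17, -0.0, 1.98]), (True, [1.17, 1.11, -0.18, 1.89])]
(0.44, -0.36) -0.69 [(False, [0.95, 1.2, 0.0, 1.98]), (True, [1.18, 1.07, 0.05, 1.97])]
(0.44, -0.36) -0.29 [(False, [1.04, 1.18, 0.0, 1.98]), (True, [1.16, 1.13, 0.31, 1.92])]
(0.36, -0.36) -1.19 [(True, [0.89, 1.35, -0.24, 1.94]), (True, [1.08, 1.32, -0.18, 1.78])]
(0.36, -0.36) -0.79 [(False, [0.9, 1.32, -0.0, 1.98]), (True, [1.09, 1.28, 0.06, 1.84])]
(0.36, -0.36) -0.39 [(True, [0.89, 1.36, 0.28, 1.96]), (True, [1.07, 1.33, 0.3, 1.81])]
(0.5, 0.0) -0.4 [(True, [0.89, 1.38, -0.17, 1.91]), (True, [1.07, 1.35, -0.13, 1.76])]
(0.5, 0.0) 0.0 [(True, [0.91, 1.34, 0.08, 1.98]), (True, [1.09, 1.31, 0.11, 1.83])]
(0.5, 0.0) 0.4 [(True, [0.89, 1.39, 0.33, 1.96]), (True, [1.07, 1.36, 0.36, 1.82])]
```

```bash
python3 - <<'E'
from h import manip,onplane,camera_info
from kin import *
d=camera_info('side')
for p in [(232,392),(238,367),(273,372),(270,395),(318,390)]: print('scraper',onplane(d,p,0)[:2].round(3))
q0=np.array(manip.state()['joint_pos'])
def t(g,phi,th,qs):
    R=Ro.from_euler('z',phi)*Ro.from_euler('x',np.pi)*Ro.from_euler('y',th)
    c,q=ik(np.array(g)+.0188*R.apply([0,0,1]),R,qs,.03); return bool(c<1e-6),q.round(2).tolist()
for g in [(.40,-.36),(.38,-.34),(.40,-.32)]:
  for phi in(-.3,-.5): 
    print(g,phi,t((*g,.031),phi,-1.07,[q0]),t((*g,.1),phi,-1.07,[q0]))
    for th in (.6,.7,.8):print('   pick',th,t((*g,.03),phi,th,[Q[1]]))
for th in (-.7,-.8,-.9,-.97):
  for phi in (.14,): print('rack',th,[t((.6,.215,z),phi,th,[q0,Q[1]]) for z in(.06,.12)])
E
```

```text
scraper [ 0.471 -0.454]
scraper [ 0.486 -0.397]
scraper [ 0.567 -0.416]
scraper [ 0.556 -0.467]
scraper [ 0.664 -0.465]
(0.4, -0.36) -0.3 (True, [0.64, 1.11, -0.13, 1.24, 0.33, 1.86, -1.45]) (True, [0.58, 1.01, -0.03, 1.27, 0.27, 1.91, -1.38])
   pick 0.6 (False, [1.2, 0.49, -0.34, 2.2, -1.16, 0.22, 0.19])
   pick 0.7 (False, [1.42, 0.54, -0.53, 2.2, -1.16, 0.22, 0.28])
   pick 0.8 (False, [1.63, 0.63, -0.71, 2.2, -1.16, 0.22, 0.41])
(0.4, -0.36) -0.5 (True, [0.7, 1.13, -0.13, 1.2, 0.21, 1.89, -1.55]) (True, [0.69, 1.03, -0.11, 1.22, 0.19, 1.96, -1.53])
   pick 0.6 (False, [0.85, 0.44, -0.02, 2.19, -1.16, 0.22, -0.11])
   pick 0.7 (False, [1.83, 0.96, -1.24, 2.29, 1.95, 0.54, -2.79])
   pick 0.8 (False, [1.28, 0.46, -0.4, 2.19, -1.16, 0.22, 0.05])
(0.38, -0.34) -0.3 (True, [0.63, 1.07, -0.13, 1.33, 0.32, 1.81, -1.48]) (True, [0.86, 1.03, -0.51, 1.36, 0.49, 1.96, -1.65])
   pick 0.6 (False, [1.25, 0.46, -0.37, 2.25, -1.16, 0.22, 0.21])
   pick 0.7 (False, [1.48, 0.51, -0.58, 2.25, -1.16, 0.22, 0.31])
   pick 0.8 (False, [1.71, 0.61, -0.76, 2.26, -1.16, 0.22, 0.44])
(0.38, -0.34) -0.5 
[... 713 characters left out ...]
 1.3, 0.16, 1.92, -1.58])
   pick 0.6 (False, [0.67, 0.4, 0.1, 2.24, -1.16, 0.22, -0.19])
   pick 0.7 (False, [0.84, 0.38, -0.05, 2.24, -1.16, 0.22, -0.14])
   pick 0.8 (False, [1.1, 0.38, -0.28, 2.24, -1.16, 0.22, -0.05])
rack -0.7 [(True, [-0.2, 1.05, -0.24, 1.08, 0.06, 1.71, -1.84]), (True, [-0.2, 0.98, -0.24, 1.07, 0.04, 1.79, -1.84])]
rack -0.8 [(True, [-0.21, 1.11, -0.24, 1.0, 0.04, 1.83, -1.84]), (True, [-0.2, 1.04, -0.26, 1.0, 0.04, 1.9, -1.85])]
rack -0.9 [(True, [-0.25, 1.17, -0.15, 0.92, -0.03, 1.94, -1.8]), (False, [-0.21, 1.08, -0.22, 0.96, 0.0, 1.97, -1.84])]
rack -0.97 [(False, [-0.22, 1.19, -0.22, 0.92, 0.0, 1.97, -1.83]), (False, [-0.2, 1.08, -0.25, 0.98, 0.0, 1.97, -1.86])]
```

```bash
python3 - <<'E'
from h import manip
from kin import *
q0=np.array(manip.state()['joint_pos'])
def t(g,phi,th,qs):
    R=Ro.from_euler('z',phi)*Ro.from_euler('x',np.pi)*Ro.from_euler('y',th)
    c,q=ik(np.array(g)+.0188*R.apply([0,0,1]),R,qs,.03); return bool(c<1e-6),q.round(2).tolist()
v=np.array([.2,.6,0,1.5,0,1.1,-1.5])
for r in(.62,.66,.7,.74):
  for az in (-.36,):
    g=(r*np.cos(az),r*np.sin(az))
    for dphi in(-.3,0,.3,):
      print(r,dphi,*[(th,*t((*g,.035),az+dphi,th,[v])) for th in(-.82,.75)])
for dphi in (-1.57,):
  g=(.62*np.cos(-.36),.62*np.sin(-.36))
  for th in(-.78,.78,1.07,-1.07): print('tang',th,t((*g,.035),-.36+dphi,th,[v-[0,0,0,0,0,0,-1.5]]),t((*g,.035),-.36+dphi,th,[v+[0,0,0,0,1.5,0,0]]))
E
```

```text
0.62 -0.3 (-0.82, True, [0.41, 1.11, 0.01, 1.07, -0.18, 1.78, -1.77]) (0.75, False, [-0.14, 0.57, 0.37, 1.99, 0.72, 0.22, -2.79])
0.62 0 (-0.82, True, [0.32, 1.12, 0.03, 1.04, -0.02, 1.8, -1.58]) (0.75, False, [-0.0, 0.54, 0.43, 2.03, -1.16, 0.22, -0.52])
0.62 0.3 (-0.82, True, [0.21, 1.1, 0.08, 1.08, 0.11, 1.77, -1.37]) (0.75, False, [0.77, 0.56, -0.31, 2.04, -1.16, 0.22, 0.06])
0.66 -0.3 (-0.82, True, [0.41, 1.18, -0.01, 0.9, -0.17, 1.86, -1.8]) (0.75, False, [-0.08, 0.62, 0.33, 1.91, 0.74, 0.22, -2.79])
0.66 0 (-0.82, True, [0.32, 1.2, 0.03, 0.87, -0.03, 1.9, -1.58]) (0.75, False, [0.03, 0.59, 0.41, 1.95, -1.16, 0.22, -0.53])
0.66 0.3 (-0.82, True, [0.28, 1.18, -0.05, 0.91, 0.2, 1.86, -1.42]) (0.75, False, [0.71, 0.6, -0.27, 1.96, -1.16, 0.22, 0.03])
0.7 -0.3 (-0.82, True, [0.41, 1.28, 0.0, 0.69, -0.18, 1.97, -1.82]) (0.75, False, [-0.03, 0.66, 0.29, 1.84, 0.76, 0.22, -2.79])
0.7 0 (-0.82, False, [0.33, 1.27, -0.01, 0.7, -0.0, 1.97, -1.6]) (0.75, False, [0.69, 0.66, -0.47, 1.89, 1.36, 0.22, -2.79])
0.7 0.3 (-0.82, True, [0.22, 1.27, 0.1, 0.71, 0.1, 1.96, -1.34]) (0.75, False, [0.6
[... 186 characters left out ...]
, False, [0.33, 1.3, -0.01, 0.61, 0.0, 1.97, -1.6]) (0.75, False, [0.07, 0.69, 0.37, 1.79, -1.16, 0.22, -0.55])
0.74 0.3 (-0.82, False, [0.19, 1.32, 0.23, 0.6, -0.0, 1.97, -1.28]) (0.75, False, [0.62, 0.69, -0.2, 1.8, -1.16, 0.22, -0.01])
tang -0.78 (False, [1.2, 0.9, -0.7, 2.18, 4.3, 0.22, -0.96]) (True, [1.02, 0.91, -0.49, 1.63, -0.43, 0.98, -2.55])
tang 0.78 (True, [-0.24, 0.84, 0.39, 1.65, 0.55, 1.01, 2.46]) (False, [-0.66, 1.21, 1.22, 1.72, -0.56, 0.87, -2.79])
tang 1.07 (True, [-0.0, 0.92, -0.07, 1.6, 1.01, 1.41, 2.11]) (False, [-0.7, 1.29, 1.22, 1.72, -0.45, 0.82, -2.79])
tang -1.07 (False, [1.44, 1.37, -1.24, 1.72, 0.5, 0.86, 2.79]) (False, [1.38, 1.12, -0.88, 2.19, 4.3, 0.22, -0.9])
```

```bash
python3 - <<'E'
from h import manip,rows
from kin import *
q0=np.array(manip.state()['joint_pos'])
def t(g,phi,th,qs):
    R=Ro.from_euler('z',phi)*Ro.from_euler('x',np.pi)*Ro.from_euler('y',th)
    c,q=ik(np.array(g)+.0188*R.apply([0,0,1]),R,qs,.03); return bool(c<1e-6),q.round(2).tolist()
for phi in(.8,1.0,1.2):
  g=(.57,-.26); a=t((*g,.16),phi,-1.07,[q0]); b=t((*g,.031),phi,-1.07,[np.array(a[1])])
  print(phi,a,b)
  c=t((*g,.1),phi,0,[np.array(b[1])]); print('   ',c,t((*g,.031),phi,.77,[np.array(c[1])]))
rows([.57,-.26,.16],.4,-.6)
E
```

```text
0.8 (True, [0.22, 0.9, -0.26, 1.38, 0.89, 1.8, -1.04]) (True, [0.18, 1.08, -0.2, 1.35, 0.88, 1.67, -1.13])
    (True, [0.72, 0.61, -0.47, 1.7, 0.33, 0.92, -0.65]) (True, [1.3, 0.91, -0.79, 1.83, -0.32, 0.6, 0.25])
1.0 (True, [0.16, 0.83, -0.22, 1.52, 0.97, 1.65, -0.98]) (True, [0.15, 1.02, -0.21, 1.49, 1.0, 1.55, -1.11])
    (True, [0.8, 0.63, -0.58, 1.71, 0.41, 0.93, -0.52]) (True, [1.31, 0.98, -0.84, 1.73, -0.13, 0.77, 0.23])
1.2 (True, [0.15, 0.76, -0.23, 1.65, 1.08, 1.53, -0.96]) (True, [0.13, 0.97, -0.2, 1.63, 1.13, 1.44, -1.12])
    (True, [0.89, 0.66, -0.71, 1.72, 0.51, 0.96, -0.39]) (True, [1.34, 1.1, -0.98, 1.64, 0.12, 0.95, 0.17])
[31.2 55.7 75.2] [-0.409  0.08  -0.567] tcp [ 0.56  -0.264  0.144]
```

```bash
python3 -m creep '[[[31,56,75,-0.409,0.08,-0.567,0],[31,56,75,-0.409,0.08,-0.567,0],[31,56,75,-0.409,0.08,-0.567,0],[31,56,75,-0.409,0.08,-0.567,0],[31,56,75,-0.409,0.08,-0.567,0],[31,56,75,-0.409,0.08,-0.567,0],[31,56,75,-0.409,0.08,-0.567,0],[31,56,75,-0.409,0.08,-0.567,0]]]'
python3 -c "
from h import *
print(manip.state()['joint_pos'])
rows([.57,-.26,.16],.4,-.6)
rows([.57,-.26,.16],1,-1.07)"
```

```text
clock: 8.8
eef_pos: [0.5684, -0.2646, 0.1603]
eef_rot: [0.94, 0.188, -0.276, 0.064]
ft_force: [0.8, 0.2, -0.2]
finger_gap: 0.0561
finger_force: 30.0
[ 0.39001987  0.76487771 -0.29945748  1.29699028  0.49040802  1.62950751
 -1.16307248]
[ 2.4 -3.9 17.2] [ 0.014 -0.025 -0.011] tcp [ 0.56  -0.264  0.144]
[-3.6  5.5 13.5] [-0.433 -0.475 -0.426] tcp [ 0.561 -0.274  0.151]
```

```bash
python3 -m creep '[[[-4,6,14,-0.433,-0.475,-0.426,0],[-4,6,14,-0.433,-0.475,-0.426,0],[-4,6,14,-0.433,-0.475,-0.426,0],[-4,6,14,-0.433,-0.475,-0.426,0],[-4,6,14,-0.433,-0.475,-0.426,0],[-4,6,14,-0.433,-0.475,-0.426,0],[-4,6,14,-0.433,-0.475,-0.426,0],[-4,6,14,-0.433,-0.475,-0.426,0]]]'
python3 - <<'E'
from h import *
print(manip.state()['joint_pos'])
rows([.57,-.26,.07],1,-1.07)
rows([.57,-.26,.034],1,-1.07)
im=read_camera('side'); cv2.imwrite('pics/side2.png',cv2.resize(im[180:400,160:400,::-1],(720,600)[:2] if 0 else (655,600)))
E
```

```text
clock: 9.6
eef_pos: [0.561, -0.2751, 0.1516]
eef_rot: [0.756, 0.412, -0.446, 0.244]
ft_force: [-0.2, -0.8, -0.4]
finger_gap: 0.0559
finger_force: 30.0
[ 0.15282837  0.84329045 -0.23938674  1.46953374  0.95053767  1.69934976
 -0.97263295]
[79.9 -0.7 42.8] [ 0.    -0.003 -0.003] tcp [ 0.561 -0.274  0.061]
[111.4  -0.8  60.2] [ 0.    -0.003 -0.003] tcp [ 0.561 -0.274  0.025]
```

View pics/side2.png

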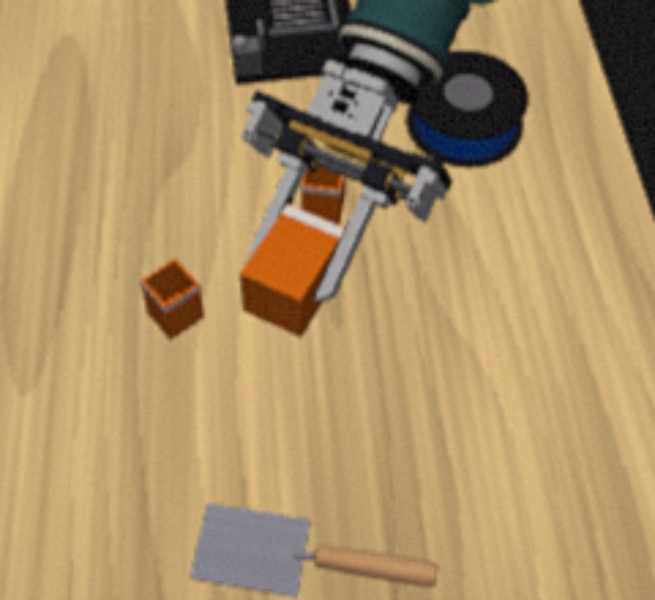

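Side crop: the big cup is held lying level at (290,270), mouth facing up-right, with the small cup 2 just beyond at (322,190). I shift away from it and set the cup down.

```bash
python3 -c "
from h import *
rows([.557,-.28,.08],1,-1.07)
rows([.557,-.28,.029],1,-1.07)"
```

```text
[59.8 -0.9 58.8] [ 0.    -0.003 -0.003] tcp [ 0.548 -0.294  0.071]
[104.5  -1.1  83.5] [ 0.    -0.003 -0.003] tcp [ 0.548 -0.294  0.02 ]
```

```bash
python3 -m creep '[[[30,0,30,0,0,0,0],[60,0,59,0,0,0,0],[80,0,70,0,0,0,0],[92,0,76,0,0,0,0],[98,0,80,0,0,0,0],[102,0,82,0,0,0,0],[102,0,82,0,0,0,0]]]'
python3 -c "
from h import *
print(manip.state()['joint_pos'])
rows([.557,-.28,.028],1,-1.07)"
```

```text
clock: 10.35
eef_pos: [0.5491, -0.2929, 0.0226]
eef_rot: [0.755, 0.414, -0.446, 0.245]
ft_force: [-0.4, 0.5, -1.1]
finger_gap: 0.0559
finger_force: 30.0
[ 0.16476869  1.01655207 -0.21629904  1.48346137  0.99142114  1.56801614
 -1.09812923]
[ 2.6 -0.3  2.9] [ 0.003 -0.002  0.001] tcp [ 0.548 -0.294  0.019]
```

```bash
python3 -m creep '[[[2,0,1,0,0,0,0],[2,0,1,0,0,0,0]]]'; python3 -m creep '[[[1.5,0,1,0,0,0,0],[1.5,0,1,0,0,0,0]]]'
```

```text
clock: 10.55
eef_pos: [0.5494, -0.2929, 0.0215]
eef_rot: [0.755, 0.414, -0.446, 0.246]
ft_force: [0.1, 1.0, 6.7]
finger_gap: 0.0558
finger_force: 30.0
clock: 10.75
eef_pos: [0.5494, -0.2929, 0.0211]
eef_rot: [0.754, 0.413, -0.447, 0.246]
ft_force: [-1.5, 7.2, 22.0]
finger_gap: 0.056
finger_force: 30.0
```

```bash
python3 -m creep '[[[-1,0,0,0,0,0,1],[-1,0,0,0,0,0,1],[-1,0,0,0,0,0,1],[-1,0,0,0,0,0,1],[-1,0,0,0,0,0,1],[-1,0,-30,0,0,0,1],[-2,0,-70,0,0,0,1],[-2,0,-110,0,0,0,1],[-2,0,-140,0,0,0,1],[-2,0,-140,0,0,0,1]]]'
python3 - <<'E'
from h import *
print(manip.state()['joint_pos'])
rows([.58,-.24,.2],1,-.2)
rows([.58,-.24,.2],1,.77)
c=camera_info('side'); im=read_camera('side')
R=models.regions_of('side','cup'); 
for r in R: print(r['box'],r['confidence'])
E
```

```text
clock: 11.75
eef_pos: [0.6165, -0.1864, 0.0884]
eef_rot: [0.755, 0.416, -0.444, 0.246]
ft_force: [-0.8, -0.2, 0.3]
finger_gap: 0.094
finger_force: 0.0
[ 0.03380787  1.0138537  -0.26173437  1.28897377  0.9130783   1.77016862
 -1.03436755]
[-114.7   -2.1   14.9] [0.006 0.865 0.006] tcp [ 0.578 -0.243  0.182]
[-110.9   -2.    -2.2] [0.003 1.835 0.009] tcp [ 0.587 -0.229  0.187]
[244.7, 292.9, 37.6, 46.9] 0.73
[211.1, 271.3, 27.0, 30.3] 0.71
[272.0, 239.4, 15.3, 21.1] 0.68
```

```bash
python3 -m creep '[[[-60,0,0,0,0.2,0,1],[-110,-2,10,0,0.865,0,1],[-115,-2,15,0.006,0.865,0.006,1],[-115,-2,15,0.006,0.865,0.006,1],[-115,-2,15,0.006,0.865,0.006,1],[-115,-2,15,0.006,0.865,0.006,1],[-115,-2,15,0.006,0.865,0.006,1]]]'
python3 - <<'E'
from h import *
print(manip.state()['joint_pos'])
rows([.5556,-.2832,.032],1,.77,.11)
c=camera_info('wrist'); im=read_camera('wrist')
R=models.regions_of('wrist','cup'); R.sort(key=lambda r:-r['mask'].sum())
for r in R: print(r['box'],r['confidence'],r['mask'].sum())
m=R[0]['mask'].astype(np.uint8)
# lying cup: w=56 cross, length 80, height 56
def cor(x,y,a):
    u=np.array([np.cos(a),np.sin(a)]);v=np.array([-u[1],u[0]])
    return np.array([[*(np.array([x,y])+i*.04*u+j*.028*v),z] for i in(-1,1) for j in(-1,1) for z in(0,.056)])
S=4;M=cv2.resize(m,None,fx=S,fy=S,interpolation=0)
f=lambda v:(hull(c,cor(*v),S)!=M).sum()/M.sum()
r=min((minimize(f,[.556,-.282,a],method='Nelder-Mead',options=dict(initial_simplex=[[.556,-.282,a],[.57,-.282,a],[.556,-.27,a],[.556,-.282,a+.1]])) for a in(.9,1.,1.1)),key=lambda r:r.fun)
print('lying centre',r.x,r.fun)
E
```

```text
clock: 12.55
eef_pos: [0.5726, -0.2538, 0.1817]
eef_rot: [0.877, 0.47, -0.089, 0.048]
ft_force: [-0.3, -1.5, -0.3]
finger_gap: 0.0941
finger_force: 0.0
[ 0.63722976  0.52368678 -0.51669712  1.58794021  0.46575714  1.2135487
 -0.60924356]
[-78.5   3.  102. ] [ 0.005  0.972 -0.015] tcp [ 0.521 -0.337  0.097]
[249.0, 144.2, 59.1, 92.7] 0.69 5074
[121.0, 145.4, 63.1, 67.2] 0.73 2874
lying centre [ 0.55569931 -0.28177932  1.00982929] 0.021013992905005913
```

```bash
python3 -m creep '[[[-78,3,40,0.005,0.972,-0.015,1],[-78,3,40,0.005,0.972,-0.015,1],[-78,3,40,0.005,0.972,-0.015,1],[-78,3,40,0.005,0.972,-0.015,1],[-78,3,40,0.005,0.972,-0.015,1],[-78,3,40,0.005,0.972,-0.015,1],[-78,3,80,0.005,0.972,-0.015,1],[-78,3,102,0.005,0.972,-0.015,1],[-78,3,102,0.005,0.972,-0.015,1],[-78,3,102,0.005,0.972,-0.015,1]]]'
python3 -c "
from h import *
print(manip.state()['joint_pos'])
rows([.5541,-.2843,.031],1.01,.77)"
```

```text
clock: 13.65
eef_pos: [0.5262, -0.3281, 0.0973]
eef_rot: [0.811, 0.45, 0.327, -0.183]
ft_force: [0.8, 1.1, 1.1]
finger_gap: 0.0941
finger_force: 0.0
[ 1.40770156  0.87804685 -0.80808932  1.61670244 -0.18533133  1.02362316
  0.31467912]
[ -8.7   0.8 102.6] [-0.005  0.002  0.   ] tcp [ 0.561 -0.273  0.018]
```

```bash
python3 -m creep '[[[-9,1,30,0,0,0,1],[-9,1,60,0,0,0,1],[-9,1,85,0,0,0,1],[-9,1,102,0,0,0,1],[-9,1,102,0,0,0,1]]]'
python3 -c "
from h import *
print(manip.state()['joint_pos'])
rows([.5541,-.2843,.031],1.01,.77)"
```

```text
clock: 14.15
eef_pos: [0.5618, -0.2724, 0.0185]
eef_rot: [0.81, 0.451, 0.327, -0.183]
ft_force: [0.2, -0.2, 0.2]
finger_gap: 0.0941
finger_force: 0.0
[ 1.30950632  0.97753648 -0.78376865  1.67379811 -0.16824229  0.83786167
  0.31361525]
[-1.5 -0.2  0. ] [-0.006  0.003  0.004] tcp [ 0.561 -0.273  0.018]
```

```bash
python3 -m creep '[[[-1,0,0,0,0,0,0],[-1,0,0,0,0,0,0],[-1,0,0,0,0,0,0],[-1,0,0,0,0,0,0],[-1,0,0,0,0,0,0],[-1,0,0,0,0,0,0],[-1,0,0,0,0,0,0]]]'
python3 -c "
from h import *
print(manip.state()['joint_pos'])
rows([.56,-.2,.2],1.01,.77)
rows([.56,-.15,.22],.8,.1)"
```

```text
clock: 14.85
eef_pos: [0.5598, -0.2768, 0.0166]
eef_rot: [0.811, 0.448, 0.327, -0.182]
ft_force: [-2.2, -1.1, 5.0]
finger_gap: 0.056
finger_force: 30.0
[ 1.31538446  0.98099237 -0.78162729  1.67184135 -0.16805816  0.83816757
  0.31597075]
[174.2 -40.9 -67.8] [-0.002  0.002 -0.001] tcp [ 0.567 -0.189  0.187]
[206.8 -67.2 -56.8] [-0.092 -0.665  0.194] tcp [ 0.561 -0.149  0.201]
```

```bash
python3 -m creep '[[[35,0,-36,0,0,0,0],[70,0,-72,0,0,0,0],[120,-20,-90,0,0,0,0],[170,-50,-90,-0.046,-0.33,0.1,0],[207,-67,-57,-0.092,-0.665,0.194,0],[207,-67,-57,-0.092,-0.665,0.194,0],[207,-67,-57,-0.092,-0.665,0.194,0],[207,-67,-57,-0.092,-0.665,0.194,0],[207,-67,-57,-0.092,-0.665,0.194,0]]]'
python3 -c "
from h import *
print(manip.state()['joint_pos'])
rows([.56,.05,.22],.4,-.4)
rows([.60,.216,.20],.14,-.8)"
```

```text
clock: 15.75
eef_pos: [0.563, -0.1445, 0.2031]
eef_rot: [0.919, 0.391, 0.045, -0.017]
ft_force: [-0.8, 0.6, -1.1]
finger_gap: 0.056
finger_force: 30.0
[ 0.74976619  0.37803489 -0.63324893  1.75345724  0.16751254  1.02542653
 -0.69132186]
[ 130.8 -139.8   12.6] [ 0.065 -0.49   0.404] tcp [0.553 0.047 0.203]
[ 272.1 -231.5   41.8] [ 0.24  -0.864  0.644] tcp [0.587 0.214 0.187]
```

Next I carry it toward the rack, pausing short of it to measure the rack with the cameras.

```bash
python3 -m creep '[[[40,-40,5,0,-0.1,0.1,0],[80,-85,8,0.03,-0.25,0.2,0],[131,-140,12,0.065,-0.49,0.404,0],[131,-140,12,0.065,-0.49,0.404,0],[131,-140,12,0.065,-0.49,0.404,0],[131,-140,12,0.065,-0.49,0.404,0],[131,-140,12,0.065,-0.49,0.404,0]]]'
python3 - <<'E'
from h import *
print(manip.state()['joint_pos'])
rows([.54,.16,.18],.14,-.8)
s=camera_info('scene'); d=camera_info('side')
a=cv2.imread('pics/scene0.png');b=cv2.imread('pics/side0.png')
obs={}
def sp(cam,l,n=4):
    rs=[r['centre'] for r in models.spot_point(cam,l)[:1]]; return rs
# average seat/hinge networks again plus wrist
for cam in('scene','side','wrist'):
    im=read_camera(cam); cv2.imwrite(f'pics/{cam}3.png',im[:,:,::-1]); ci=camera_info(cam)
    for l,z in(('rack_seat',.01),('bar_hinge',.061),('bar_push',.061),('rack',0)):
        for r in models.spot_point(cam,l)[:2]: print(cam,l,round(r['confidence'],2),np.round(r['centre'],1),onplane(ci,r['centre'],z)[:2].round(4))
# earlier pics
for ci,n,px,z in[(s,'seat',(341.6,234.3),.01),(d,'seat',(268.7,183.4),.01),(s,'hinge',(371.1,212.6),.061),(d,'hinge',(247,158.1),.061)]: print(n,onplane(ci,px,z)[:2].round(4))
v=np.vstack([cv2.resize(a[172:262,295:385],(400,400)[:2],interpolation=2)[:400],])
cv2.imwrite('pics/rack0.png',np.hstack([v,cv2.resize(b[143:218,190:300],(400,400*75//110),interpolation=2).repeat(1,0) if 0 else cv2.resize(b[140:220,220:300],(400,400),interpolation=2)]))
E
```

```text
clock: 16.45
eef_pos: [0.5525, 0.0438, 0.2018]
eef_rot: [0.961, 0.194, -0.194, 0.036]
ft_force: [-0.1, -0.6, -0.4]
finger_gap: 0.056
finger_force: 30.0
[ 0.17317171  0.59376969 -0.52688712  1.48036838  0.30394037  1.54980935
 -1.57767307]
[  32.5 -115.2   24.9] [ 0.141 -0.399  0.217] tcp [0.527 0.158 0.167]
scene rack_seat 0.73 [336.6 234.1] [0.6091 0.2022]
scene bar_hinge 0.78 [374. 212.] [0.5269 0.3012]
scene bar_hinge 0.25 [337.8 235.4] [0.6644 0.2094]
scene bar_push 0.73 [360.4 189.5] [0.4263 0.2448]
scene rack 0.8 [341.6 238. ] [0.6114 0.2199]
side rack_seat 0.56 [269.9 184.7] [0.6046 0.2022]
side bar_hinge 0.51 [247.7 153.4] [0.5384 0.306 ]
side bar_push 0.88 [219.2 166.4] [0.444  0.2481]
side bar_push 0.63 [267.1 185.7] [0.5923 0.1448]
side rack 0.92 [269.9 184.7] [0.6052 0.2128]
wrist bar_push 0.89 [ 48.6 161.7] [0.4398 0.2443]
wrist rack 0.19 [276.1 190. ] [0.4536 0.0036]
seat [0.6052 0.2175]
seat [0.6011 0.2087]
hinge [0.5326 0.2927]
hinge [0.5352 0.282 ]
```

View pics/rack0.png

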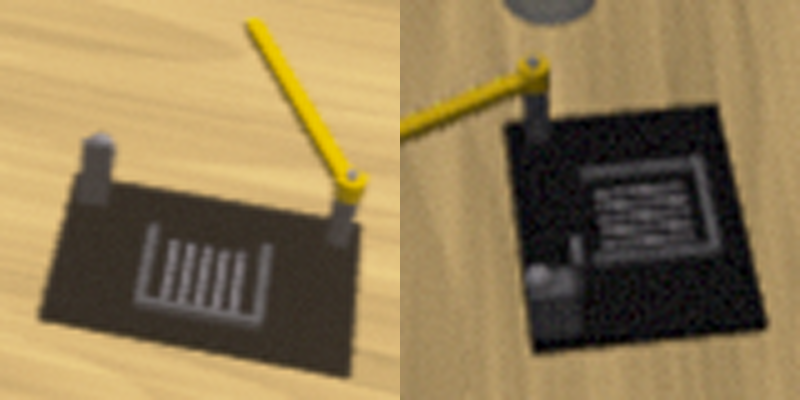

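Rack crops. In the left one (scene) the black base spans (40,320)–(361,222) with the U kerb open to the robot, the hinge at (350,183) and the catch post at (98,140). The right one (side) agrees. I fit the base outline in both cameras.

```bash
python3 - <<'E'
from h import *
s=camera_info('scene'); d=camera_info('side')
obs=[]
for ci,f,box in((s,'pics/scene0.png',(300,205,380,262)),(d,'pics/side0.png',(236,155,300,215))):
    im=cv2.imread(f); l,t,r,b=box; m=np.zeros((420,560),np.uint8)
    m[t:b,l:r]=(im[t:b,l:r].max(2)<75)
    n,L,st,_=cv2.connectedComponentsWithStats(m); k=1+st[1:,4].argmax(); m=(L==k).astype(np.uint8)
    h=cv2.convexHull(cv2.findContours(m,0,2)[0][0]); print(st[k])
    M=np.zeros_like(m); cv2.fillConvexPoly(M,h,1); obs.append((ci,cv2.resize(M,None,fx=4,fy=4,interpolation=0)))
def cor(x,y,a):
    u=np.array([np.cos(a),np.sin(a)]);v=np.array([-u[1],u[0]])
    return np.array([[*(np.array([x,y])+i*u+j*v),z] for i in(-.085,.065) for j in(-.108,.108) for z in(0,.01)])
for o in (obs,obs[:1],obs[1:]):
    f=lambda v:sum((hull(ci,cor(*v),4)!=M).sum()/M.sum() for ci,M in o)
    r=min((minimize(f,[.602,.213,a],method='Nelder-Mead',options=dict(initial_simplex=[[.602,.213,a],[.612,.213,a],[.602,.223,a],[.602,.213,a+.05]])) for a in(.0,.1,.2)),key=lambda r:r.fun)
    print(r.x.round(4),r.fun)
    x,y,a=r.x; R=np.array([[np.cos(a),-np.sin(a)],[np.sin(a),np.cos(a)]])
    print('hinge',(R@[-.062,.09]+[x,y]).round(4),'catch',(R@[-.068,-.09]+[x,y]).round(4))
    for ci in(s,d): print(proj(ci,[*(R@[-.062,.09]+[x,y]),.067])[0].round(1),proj(ci,[*(R@[-.068,-.09]+[x,y]),.072])[0].round(1),proj(ci,[*(R@[.044,.044]+[x,y]),.018])[0].round(1),proj(ci,[*(R@[.044,-.044]+[x,y]),.018])[0].round(1))
E
```

```text
[ 305  211   70   45 1833]
[ 241  158   52   53 1996]
[0.5997 0.2147 0.0507] 0.11017886375959293
hinge [0.5332 0.3015] catch [0.5363 0.1214]
[374.2 211.9] [318.2 199.9] [354.  243.7] [325.5 238.4]
[246.1 153. ] [249.2 189.5] [279.6 170.3] [283.3 188.4]
[0.5995 0.2121 0.0606] 0.04383973817567568
hinge [0.5322 0.2982] catch [0.5371 0.1182]
[373.2 211.5] [317.2 199.8] [353.3 243.4] [324.8 238.3]
[245.8 153.6] [249.4 190.2] [279.4 170.8] [283.5 188.8]
[0.5999 0.2156 0.051 ] 0.05974426807760141
hinge [0.5334 0.3023] catch [0.5365 0.1223]
[374.5 212. ] [318.5 200. ] [354.3 243.8] [325.8 238.5]
[246.1 152.8] [249.2 189.3] [279.6 170.1] [283.4 188.2]
```

```bash
python3 -c "
from h import *
rows([.585,.15,.17],.2,-.65)
rows([.602,.2136,.15],.055,-.806)"
```

```text
[ 73.8 -87.9  21.1] [ 0.094 -0.251  0.172] tcp [0.574 0.148 0.155]
[ 116.4 -142.3   23. ] [ 0.19  -0.404  0.285] tcp [0.588 0.213 0.137]
```

```bash
python3 -m creep '[[[40,-45,10,0.05,-0.12,0.08,0],[74,-88,18,0.094,-0.251,0.172,0],[100,-120,18,0.15,-0.33,0.23,0],[116,-142,23,0.19,-0.404,0.285,0],[116,-142,23,0.19,-0.404,0.285,0],[116,-142,23,0.19,-0.404,0.285,0],[116,-142,23,0.19,-0.404,0.285,0]]]'
python3 - <<'E'
from h import *
print(manip.state()['joint_pos'])
rows([.602,.2136,.15],.055,-.806)
v=[]
for cam,box in(('scene',(270,130,400,260)),('side',(210,90,340,220))):
    im=read_camera(cam); l,t,r,b=box; v.append(cv2.resize(im[t:b,l:r,::-1],(400,400),interpolation=2))
    for q in models.spot_point(cam,'cup_rim')+models.spot_point(cam,'cup'): print(cam,q['centre'],round(q['confidence'],2))
cv2.imwrite('pics/above.png',np.hstack(v))
E
```

```text
clock: 17.9
eef_pos: [0.5888, 0.2116, 0.1385]
eef_rot: [0.92, 0.025, -0.391, 0.011]
ft_force: [-0.3, -0.6, -0.6]
finger_gap: 0.0559
finger_force: 30.0
[-0.10369088  1.05158865 -0.45273333  0.94768984  0.08179131  1.95321845
 -2.0131948 ]
[ 0.9 -1.3  1.2] [-0.    -0.002  0.   ] tcp [0.588 0.213 0.137]
scene [250.8, 205.9] 0.87
scene [236.0, 172.4] 0.56
scene [344.0, 209.0] 0.42
scene [251.8, 220.7] 0.79
scene [235.1, 181.9] 0.74
side [273.9, 245.5] 0.93
side [220.6, 280.7] 0.64
side [265.9, 165.3] 0.56
side [280.6, 258.4] 0.86
side [222.5, 294.5] 0.71
side [267.9, 141.1] 0.65
```

View pics/above.png

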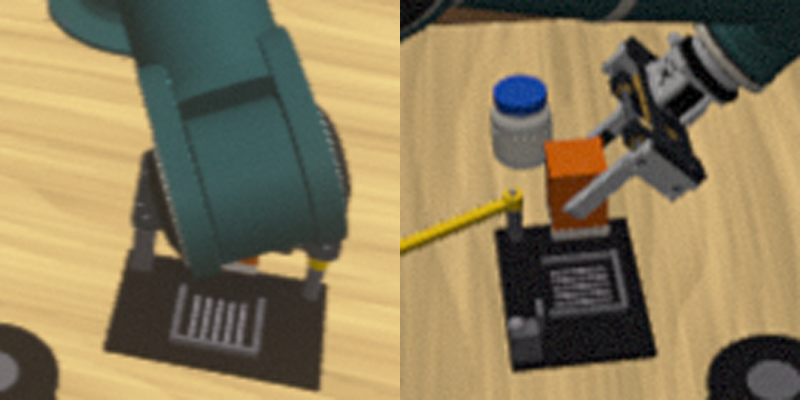

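Left: the scene view is mostly hidden by the wrist. Right: the cup is inverted at (578,190), white rim down, upright, above the bay at (585,285), with body clear of the posts. I check the rim location.

```bash
python3 - <<'E'
from h import *
s=camera_info('scene');d=camera_info('side')
print(tri([s,d],[(344,209),(265.9,165.3)]))
R=[r for r in models.regions_of('side','cup') if r['mask'][155,268] or r['mask'][145,268]]
for z in (.10,.103,.106): print(z,onplane(d,(265.9,165.3),z)[:2],onplane(d,(267.9,141.1),z+.08)[:2],proj(d,[.5997,.2135,z])[0],proj(d,[.5997,.2135,z+.08])[0])
if R:
    m=R[0]['mask']; ys,xs=np.where(m); print(R[0]['box'])
    # predicted box for cup centred at seat with rim at z
    for z in(.10,.105):
        C=corners(.5997,.2135,.055,.056,.08); C[:,2]+=z; p=proj(d,C); print(z,p.min(0),p.max(0))
rows([.602,.2136,.075],.055,-.806)
rows([.602,.2136,.06],.055,-.806)
E
```

```text
(array([0.58983231, 0.20686505, 0.0967027 ]), np.float64(1.4597741921656393))
0.1 [0.59270612 0.19584848] [0.60136743 0.21341878] [267.75036216 161.4831884 ] [267.34454812 141.11234802]
0.103 [0.59253132 0.19239593] [0.60114369 0.20956351] [267.73576565 160.75048038] [267.32863046 140.31332176]
0.106 [0.59235652 0.18894338] [0.60091995 0.20570825] [267.72112261 160.01543688] [267.31265981 139.51163559]
[257.5, 136.0, 24.1, 30.9]
0.1 [257.07571605 134.68363061] [277.87367475 168.16658571]
0.105 [257.02136809 133.3545256 ] [277.87634225 166.94253402]
[54.8 -0.8 52.5] [-0.    -0.001 -0.   ] tcp [0.588 0.213 0.062]
[65.6 -0.8 62.9] [-0.    -0.001 -0.   ] tcp [0.588 0.213 0.047]
```

```bash
python3 -m creep '[[[20,0,19,0,0,0,0],[38,-1,36,0,0,0,0],[50,-1,48,0,0,0,0],[58,-1,55,0,0,0,0],[60,-1,58,0,0,0,0],[60,-1,58,0,0,0,0]]]'
python3 - <<'E'
from h import *
print(manip.state()['joint_pos'])
rows([.602,.2136,.0575],.055,-.806)
E
```

```text
clock: 18.85
eef_pos: [0.5878, 0.2135, 0.0537]
eef_rot: [0.919, 0.025, -0.392, 0.011]
ft_force: [-0.1, 0.4, -0.1]
finger_gap: 0.0556
finger_force: 30.0
[-0.10974258  1.14273791 -0.43864528  0.96382001  0.10892597  1.85311312
 -1.99296796]
[7.1 0.7 5.9] [-0.     0.001  0.   ] tcp [0.588 0.213 0.044]
```

```bash
python3 -m creep '[[[2,0,2,0,0,0,0],[4,0,4,0,0,0,0],[4,0,4,0,0,0,0]]]'; python3 -m creep '[[[1.4,0,1.4,0,0,0,0],[1.4,0,1.4,0,0,0,0]]]'; python3 -m creep '[[[1.4,0,1.4,0,0,0,0],[1.4,0,1.4,0,0,0,0]]]'
```

```text
clock: 19.15
eef_pos: [0.5878, 0.2134, 0.0481]
eef_rot: [0.919, 0.025, -0.392, 0.011]
ft_force: [-0.3, 0.6, -1.4]
finger_gap: 0.0558
finger_force: 30.0
clock: 19.35
eef_pos: [0.5876, 0.2134, 0.046]
eef_rot: [0.919, 0.025, -0.392, 0.011]
ft_force: [0.9, -0.7, -0.4]
finger_gap: 0.0558
finger_force: 30.0
clock: 19.55
eef_pos: [0.5878, 0.2134, 0.0447]
eef_rot: [0.919, 0.025, -0.392, 0.011]
ft_force: [0.7, -1.2, 5.4]
finger_gap: 0.0561
finger_force: 30.0
```

```bash
python3 -m creep '[[[0.7,0,0.7,0,0,0,0],[0.7,0,0.7,0,0,0,0],[0.7,0,0.7,0,0,0,0]]]'
python3 - <<'E'
from h import *
im=read_camera('side'); cv2.imwrite('pics/placed.png',cv2.resize(im[120:220,215:335,::-1],(720,600),interpolation=2))
E
```

```text
clock: 19.85
eef_pos: [0.5878, 0.2134, 0.0447]
eef_rot: [0.919, 0.025, -0.392, 0.011]
ft_force: [-1.3, -1.6, 13.9]
finger_gap: 0.0558
finger_force: 30.0
```

View pics/placed.png

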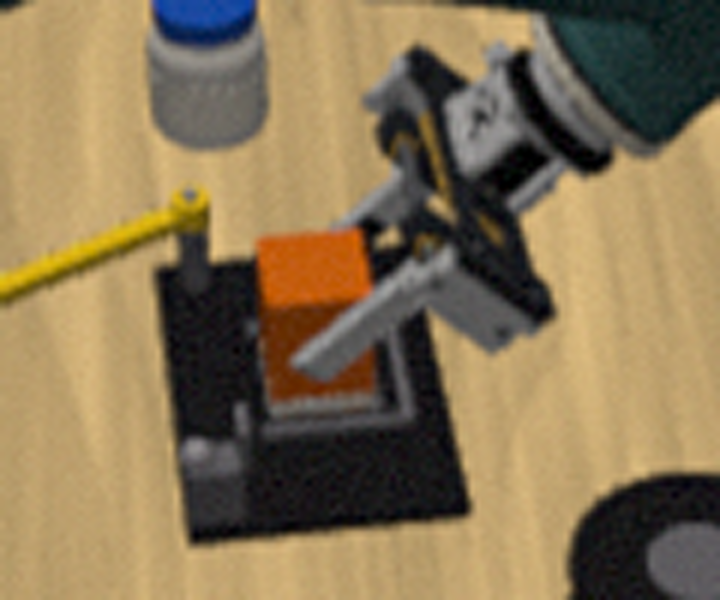

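The cup sits inside the kerbs at (320,330) with its rim band level at (320,405), and the finger is clear of the kerb. I release and back out along the tool axis.

```bash
python3 -m creep '[[[0,0,0,0,0,0,1],[0,0,0,0,0,0,1],[0,0,0,0,0,0,1],[0,0,0,0,0,0,1],[0,0,0,0,0,0,1],[0,0,-20,0,0,0,1],[0,0,-60,0,0,0,1],[0,0,-110,0,0,0,1],[-20,0,-150,0,0,0,1],[-20,0,-150,0,0,0,1]]]'
python3 - <<'E'
from h import *
print(manip.state()['joint_pos'])
c=camera_info('wrist')
im=read_camera('wrist'); cv2.imwrite('pics/w5.png',im[:,:,::-1])
for cam in('side','wrist'):
    ci=camera_info(cam)
    if cam=='side': read_camera('side')
    for l,z in(('bar_push',.061),('bar_hinge',.061),('cup',.09)):
        for q in models.spot_point(cam,l)[:3]: print(cam,l,round(q['confidence'],2),onplane(ci,q['centre'],z)[:2].round(4))
rows([.55,.22,.25],.055,-.2)
E
```

```text
clock: 20.9
eef_pos: [0.6764, 0.206, 0.1572]
eef_rot: [0.943, -0.011, -0.332, -0.025]
ft_force: [0.4, -0.1, -2.1]
finger_gap: 0.0941
finger_force: 0.0
[-0.27735342  1.09652287  0.10245878  0.69809135 -0.29606024  2.00024869
 -1.82560694]
side bar_push 0.89 [0.4433 0.2516]
side bar_push 0.33 [0.5927 0.1376]
side bar_hinge 0.82 [0.5394 0.2893]
side cup 0.79 [ 0.4536 -0.2511]
side cup 0.71 [0.5906 0.21  ]
side cup 0.55 [ 0.61   -0.1548]
wrist bar_push 0.64 [0.44   0.2424]
wrist bar_hinge 0.65 [0.5435 0.2989]
wrist cup 0.66 [0.5995 0.2122]
[-147.9  -12.9   25.1] [-0.076  0.476 -0.067] tcp [0.546 0.22  0.232]
```

```bash
python3 -m creep '[[[-20,0,-50,0,0.1,0,0],[-50,0,-60,-0.02,0.2,-0.02,0],[-100,-10,-50,-0.05,0.35,-0.05,0],[-148,-13,0,-0.076,0.476,-0.067,0],[-148,-13,0,-0.076,0.476,-0.067,0],[-148,-13,0,-0.076,0.476,-0.067,0],[-148,-13,0,-0.076,0.476,-0.067,0],[-148,-13,0,-0.076,0.476,-0.067,0]]]'
python3 -c "
from h import *
print(manip.state()['joint_pos'])
rows([.416,.288,.20],.05,0,tcp=True)"
```

```text
clock: 22.1
eef_pos: [0.5617, 0.2188, 0.2523]
eef_rot: [0.995, 0.028, -0.099, 0.003]
ft_force: [0.5, 0.1, 0.6]
finger_gap: 0.033
finger_force: 0.0
[-0.47907621  0.46181606  0.13044953  1.45994417 -0.11665265  1.41435499
 -1.84265614]
[-128.6  -77.2   79. ] [0.002 0.198 0.006] tcp [0.416 0.288 0.2  ]
```

View pics/w5.png

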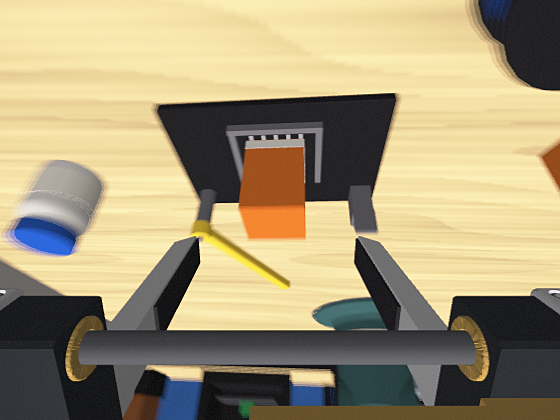

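The wrist view after release shows the cup standing rim-down in the bay at (272,185), the bar from its hinge at (200,230) to its tip at (288,285), and the catch post at (362,205). Now to the start of the push.

```bash
python3 -m creep '[[[-45,-25,10,0,0.1,0,0],[-90,-50,30,0,0.198,0,0],[-129,-77,79,0.002,0.198,0.006,0],[-129,-77,79,0.002,0.198,0.006,0],[-129,-77,79,0.002,0.198,0.006,0],[-129,-77,79,0.002,0.198,0.006,0]]]'
python3 - <<'E'
from h import *
print(manip.state()['joint_pos'])
rows([.416,.288,.04],.05,0,tcp=True)
c=camera_info('wrist'); im=read_camera('wrist')
h=cv2.cvtColor(im,cv2.COLOR_RGB2HSV); m=((h[...,0]>20)&(h[...,0]<35)&(h[...,1]>200)&(h[...,2]>120)).astype(np.uint8)
n,L,st,_=cv2.connectedComponentsWithStats(m); k=1+st[1:,4].argmax(); print(st[k])
ys,xs=np.where(L==k); P=np.array([onplane(c,p,.064)[:2] for p in zip(xs[::7],ys[::7])])
mu=P.mean(0); u=np.linalg.svd(P-mu)[2][0]; t=(P-mu)@u; print('bar ends',mu+u*t.min(),mu+u*t.max())
E
```

```text
clock: 22.7
eef_pos: [0.4175, 0.2873, 0.1996]
eef_rot: [1.0, 0.024, 0.0, 0.0]
ft_force: [0.6, -0.7, -0.2]
finger_gap: 0.0007
finger_force: 0.0
[-0.72103762  0.21198823  0.06509044  1.91180057 -0.01514967  1.01862967
 -2.17263998]
[ -1.5  -0.9 159.6] [ 0.001 -0.    -0.002] tcp [0.416 0.288 0.04 ]
[342 209   5  10  10]
bar ends [0.40382459 0.21900087] [0.39643321 0.21511289]
```

```bash
python3 -m creep '[[[-1,-1,50,0,0,0,0],[-1,-1,100,0,0,0,0],[-1,-1,140,0,0,0,0],[-1,-1,160,0,0,0,0],[-1,-1,160,0,0,0,0]]]'
cat > arc.py <<'E'
from h import *
s=manip.state(); R0=Ro.from_quat(s['eef_rot']); H=np.array([.5335,.3005])
for th in (1.2,1.0,.8,.6,.45,.3,.2,.12,.06,.0):
    b=-1.516-th; u=np.array([np.cos(b),np.sin(b)]); n=np.array([np.sin(b),-np.cos(b)])
    p=H+.11*u+.017*n; print(th,p.round(3),np.round(1000*R0.inv().apply(np.r_[p,.04]-s['eef_pos']),0))
E
python3 arc.py
```

```text
clock: 23.25
eef_pos: [0.4158, 0.2868, 0.0375]
eef_rot: [1.0, 0.023, -0.001, 0.001]
ft_force: [0.1, 0.7, 0.5]
finger_gap: 0.0004
finger_force: 0.0
1.2 [0.426 0.271] [10. 17. -2.]
1.0 [0.434 0.25 ] [17. 38. -2.]
0.8 [0.446 0.231] [28. 57. -2.]
0.6 [0.462 0.215] [43. 74. -2.]
0.45 [0.475 0.206] [56. 84. -2.]
0.3 [0.49  0.198] [70. 92. -2.]
0.2 [0.501 0.194] [81. 96. -2.]
0.12 [0.509 0.192] [89. 99. -2.]
0.06 [0.516 0.191] [ 96. 101.  -2.]
0.0 [0.523 0.19 ] [102. 102.  -2.]
```

```bash
python3 -m creep '[[[10,17,0,0,0,0,0],[17,38,0,0,0,0,0],[23,48,0,0,0,0,0],[28,57,0,0,0,0,0],[36,66,0,0,0,0,0],[43,74,0,0,0,0,0],[56,84,0,0,0,0,0],[63,88,0,0,0,0,0],[70,92,0,0,0,0,0],[70,92,0,0,0,0,0]]]'
python3 arc.py | tail -5
python3 - <<'E'
from h import *
im=read_camera('side'); cv2.imwrite('pics/push.png',cv2.resize(im[110:230,190:320,::-1],(650,600),interpolation=2))
E
```

```text
clock: 24.25
eef_pos: [0.4906, 0.1994, 0.0399]
eef_rot: [1.0, 0.024, 0.001, 0.0]
ft_force: [0.2, -0.3, -0.1]
finger_gap: 0.0008
finger_force: 0.0
0.3 [0.49  0.198] [-0.  1. -0.]
0.2 [0.501 0.194] [10.  6. -0.]
0.12 [0.509 0.192] [18.  8. -0.]
0.06 [0.516 0.191] [25. 10. -0.]
0.0 [0.523 0.19 ] [31. 11. -0.]
```

View pics/push.png

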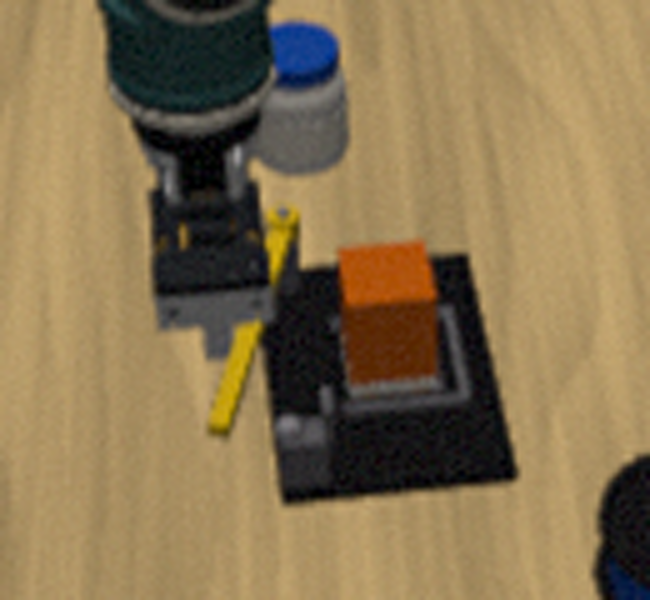

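The bar follows: it now runs from the hinge at (283,215) to the tip at (218,430), and the cup stands undisturbed at (390,315). I push on over the ball.

```bash
python3 -m creep '[[[10,6,0,0,0,0,0],[18,8,0,0,0,0,0],[22,9,0,0,0,0,0],[25,10,0,0,0,0,0],[28,10,0,0,0,0,0],[30,11,0,0,0,0,0],[30,11,0,0,0,0,0]]]'
python3 -m creep '[[[2,0,0,0,0,0,0],[2,0,0,0,0,0,0]]]'; python3 -m creep '[[[2,0,0,0,0,0,0],[2,0,0,0,0,0,0]]]'
```

```text
clock: 25.0
eef_pos: [0.5207, 0.1901, 0.04]
eef_rot: [1.0, 0.024, 0.001, 0.0]
ft_force: [0.2, 0.4, -0.7]
finger_gap: 0.0006
finger_force: 0.0
clock: 25.2
eef_pos: [0.5226, 0.1902, 0.04]
eef_rot: [1.0, 0.024, 0.001, 0.0]
ft_force: [0.1, 0.2, -0.5]
finger_gap: 0.0006
finger_force: 0.0
clock: 25.4
eef_pos: [0.5247, 0.1904, 0.0401]
eef_rot: [1.0, 0.024, 0.001, -0.0]
ft_force: [0.1, 0.0, 0.4]
finger_gap: 0.0004
finger_force: 0.0
```

```bash
for i in 1; do python3 -m creep '[[[2,0,0,0,0,0,0],[2,0,0,0,0,0,0]]]'; python3 -m creep '[[[2,0,0,0,0,0,0],[2,0,0,0,0,0,0]]]'; done
python3 - <<'E'
from h import *
im=read_camera('side'); cv2.imwrite('pics/push2.png',cv2.resize(im[140:220,220:300,::-1],(600,600),interpolation=2))
E
```

```text
clock: 25.6
eef_pos: [0.526, 0.1904, 0.0398]
eef_rot: [1.0, 0.024, -0.0, 0.0]
ft_force: [-3.6, -0.5, 2.0]
finger_gap: 0.0007
finger_force: 1.6
clock: 25.8
eef_pos: [0.5264, 0.1904, 0.0395]
eef_rot: [1.0, 0.024, -0.002, 0.0]
ft_force: [-14.1, -1.6, 9.7]
finger_gap: 0.0001
finger_force: 7.3
```

View pics/push2.png

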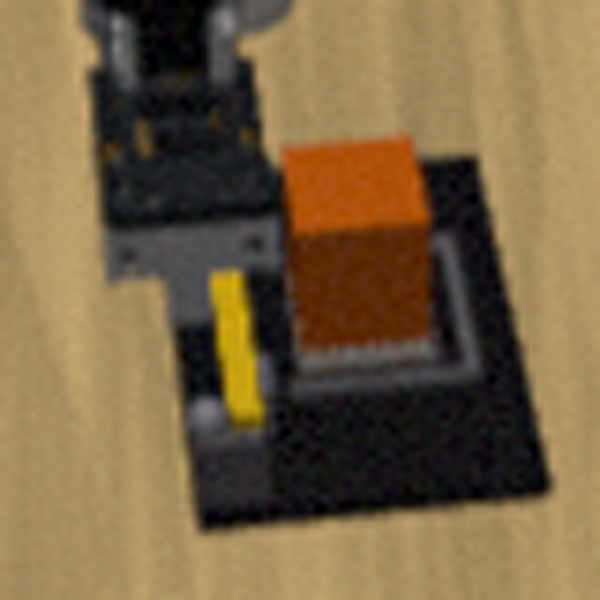

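The bar is now past the steel ball (ball at (207,410), bar tip at (245,410) on the bay side). I check the angle numerically.

```bash
python3 - <<'E'
from h import *
d=camera_info('side'); im=cv2.imread('pics/push2.png'); im=read_camera('side')
h=cv2.cvtColor(im,cv2.COLOR_RGB2HSV); m=((h[...,0]>18)&(h[...,0]<36)&(h[...,1]>180)&(h[...,2]>70)); m[:,:235]=0;m[:,270:]=0;m[:165]=0;m[205:]=0
ys,xs=np.where(m); print(len(ys),ys.min(),ys.max())
P=np.array([onplane(d,(xs[ys==y].mean(),y),.065)[:2] for y in range(ys.min()+1,ys.max()-1)])
f=np.polyfit(P[:,1],P[:,0],1); print('bar x at y: slope',f, 'x at tip',np.polyval(f,.105),'at hinge',np.polyval(f,.3015))
print('angle by slope',np.arctan(f[0])+.053,' by tip vs hinge .5335:',np.arctan((.5335-np.polyval(f,.12))/.18)+.055)
# prediction of pixel columns for bar angle 0 and .16 at the tip region
for t in(0,.05,.16):
    b=-1.517-t; print(t,[proj(d,[.5333+r*np.cos(b),.301+r*np.sin(b),.067])[0].round(1).tolist() for r in(.13,.19)])
print(P[[0,len(P)//2,-1]], [(y,xs[ys==y].mean().round(1)) for y in (180,188,193)])
E
```

```text
95 176 196
bar x at y: slope [-0.03691149  0.5480658 ] x at tip 0.5441900909430287 at hinge 0.5369369838520963
angle by slope 0.016105263289736736  by tip vs hinge .5335: -0.0012540228131944636
0 [[249.9, 179.4], [251.7, 192.8]]
0.05 [[247.8, 179.6], [248.6, 193.1]]
0.16 [[243.2, 179.7], [241.7, 193.2]]
[[0.54122587 0.18462461]
 [0.54259265 0.14344049]
 [0.54560367 0.10806427]] [(180, np.float64(250.0)), (188, np.float64(251.0)), (193, np.float64(252.0))]
```

The angle is about 0: fully home. One gentle extra nudge, then I retreat.

```bash
python3 -m creep '[[[1,0,0,0,0,0,0],[1,0,0,0,0,0,0]]]'; python3 -m creep '[[[-15,0,0,0,0,0,0],[-50,0,0,0,0,0,0],[-90,0,0,0,0,0,0],[-90,0,-50,0,0,0,0],[-90,0,-100,0,0,0,0],[-90,0,-140,0,0,0,0],[-90,0,-140,0,0,0,0],[-90,0,-140,0,0,0,0]]]'
python3 - <<'E'
from h import *
im=read_camera('scene'); im2=read_camera('side')
cv2.imwrite('pics/final.png',np.hstack([cv2.resize(im[172:262,295:385,::-1],(400,400),interpolation=2),cv2.resize(im2[140:220,220:300,::-1],(400,400),interpolation=2)]))
for c in('scene','side'):
  for l in('jar','spool','scraper'): print(c,l,[np.round(r['box']).tolist() for r in models.regions_of(c,l)[:1]])
E
```

```text
clock: 26.1
eef_pos: [0.5265, 0.1904, 0.0394]
eef_rot: [1.0, 0.024, -0.002, 0.001]
ft_force: [-20.5, -2.4, 13.4]
finger_gap: 0.0005
finger_force: 10.0
clock: 26.9
eef_pos: [0.4398, 0.1865, 0.1806]
eef_rot: [1.0, 0.024, 0.001, -0.0]
ft_force: [0.1, 0.2, -1.0]
finger_gap: 0.0001
finger_force: 0.0
scene jar [[414.0, 213.0, 26.0, 36.0]]
scene spool [[245.0, 234.0, 47.0, 45.0]]
scene scraper [[136.0, 174.0, 46.0, 29.0]]
side jar [[242.0, 112.0, 15.0, 33.0]]
side spool [[308.0, 197.0, 46.0, 46.0]]
side scraper []
```

View pics/final.png

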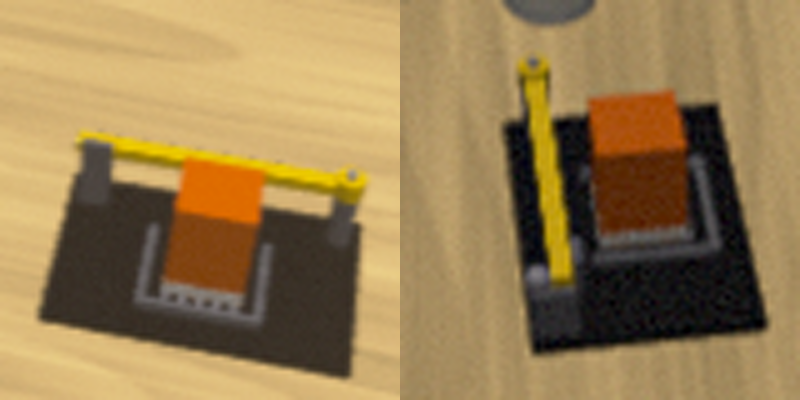

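Both views show the cup rim-down, centred in the bay (left (212,230), right (640,165)). The bar is shut from hinge to catch, behind the ball (right (540,272)), and the bystanders have not moved.

```bash
python3 -c "
from station import job_done; print(job_done())"
```

```text
the job is handed in; nothing more can be done
None
```

The largest cup stands mouth-down in the rack bay, rim flat inside the kerbs, and the keeper bar is shut home behind the ball (measured angle about 0); the jar, spool and scraper were left alone, and the job was handed in at about 27 s.

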